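# Unpile the manicure things into their desk trays

## Task

Lay out the manicure desk for the next client: take the pile apart and put each thing into its own white tray, resting flat on the tray's floor and right way up: the drill-bit case into the wide rectangular tray, the buffing block into the long narrow tray, the powder jar into the round tray and the small lidded dish into the square tray. Do not let the jar or the dish tip over, and do not knock over the polish bottle or the glue bottle.

Things in the scene. Friction and masses are not known exactly. Their poses are not given: they have to be found in the camera images.
- case_c (a point): Drill-bit case, loose, bottom of the pile, standing on the table: rectangular box with black base and see-through lid (rows of small metal bits inside), 66 mm (its x) by 96 mm (its y), 30 mm high, about 0.16 kg, rigid and shut. Point: its centre, 15 mm above its underside; z up when right way up.
- block_c (a point): Buffing block, loose, lying on the bit case: plain stiff grey block with pale ends, 40 mm (its x) by 100 mm (its y), 28 mm high, about 0.05 kg. Point: its centre, 14 mm above its underside; z up.
- jar_c (a point): Powder jar, loose, standing on the buffing block: round, 52 mm diameter (ribbed lid 53 mm), 40 mm high, clear below with a black screwed-on lid, about 0.09 kg. Point: its centre, 20 mm above its underside; z up.
- dish_c (a point): Small white ceramic dish with a lid that stays on, loose, on top of the jar: round, 36 mm diameter, straight-sided up to 26 mm; domed lid with a small knob, 39 mm high in all, about 0.07 kg. Point: on its axis, 15 mm above its underside; z up.
- tray_case: Fixed flat white desk-organiser tray, open on top; floor 3 mm thick, walls 3 mm thick, rim 9 mm above the table. Origin: centre of its underside, on the table; z up. Its thing fits with about 12 mm to spare on every side, too little for a finger, so the fingers must stay above the rim. Wide rectangular: inside 90 mm (x) by 120 mm (y). For the bit case.
- tray_block: Fixed flat white desk-organiser tray, open on top; floor 3 mm thick, walls 3 mm thick, rim 9 mm above the table. Origin: centre of its underside, on the table; z up. Its thing fits with about 12 mm to spare on every side, too little for a finger, so the fingers must stay above the rim. Long narrow: inside 64 mm (x) by 124 mm (y). For the buffing block.
- tray_jar: Fixed flat white desk-organiser tray, open on top; floor 3 mm thick, walls 3 mm thick, rim 9 mm above the table. Origin: centre of its underside, on the table; z up. Its thing fits with about 12 mm to spare on every side, too little for a finger, so the fingers must stay above the rim. Round: inside diameter 76 mm. For the powder jar.
- tray_dish: Fixed flat white desk-organiser tray, open on top; floor 3 mm thick, walls 3 mm thick, rim 9 mm above the table. Origin: centre of its underside, on the table; z up. Its thing fits with about 12 mm to spare on every side, too little for a finger, so the fingers must stay above the rim. Square: inside 60 mm by 60 mm. For the small lidded dish.
- polish_c (a point): Bystander: nail-polish bottle, loose, dark red, 30 mm diameter, with tapered black cap, 74 mm high in all. Point: on its axis, 37 mm above its underside; z up.
- glue_c (a point): Bystander: glue bottle, loose, white, 28 mm diameter, with a long clear pointed cap, 82 mm high in all. Point: on its axis, 41 mm above its underside; z up.
Not all that is in view belongs to the job. Leave any green or red look-alike of the part that bears dish_c alone. Leave any pink or red look-alike of the part that bears jar_c alone.

How it is judged:
By the outcome, as a careful person would: the job done as asked, in the order asked, and still so for the second after the job is handed in, with the robot touching nothing.
It also fails if it takes over 122 s, if anything falls off the work surface, if the arm or the gripper's body presses on something with over 40 N, if the wrist force passes 120 N, or if a joint passes its speed limit or range.

## Robot

A 7-joint arm with a two-finger parallel gripper is mounted at the origin on the work surface. World frame = base frame: x ahead of the robot, y to its left, z up, the work surface at z = 0. Lengths are in mm, angles in rad, forces in N, time in s.
With the tool pointing down it reaches from about 400 to 925 mm from the base axis. Payload 4.1 kg.
Tool frame: the origin (TCP) lies between the finger pads; the fingertips stand 17 mm ahead of it and the grasp point (between the pads) lies 2 mm behind it (bot.nose_length is the distance from the TCP to the fingertips, in mm); y points along the fingers, x is the direction in which the jaws open and shut, and the axes are right-handed (so a half turn about y gives the same grasp; the last joint's range is limited). The gripper opens to 85 mm and grips with 20 to 120 N. Pads are 22 mm wide; open, the fingers measure 114 mm over their backs; the gripper's body (76 mm by 85 mm) begins 54 mm behind the grasp point. The pads swing forward as they close: fully open they stand 13 mm farther back than shut.
Start: joints at [-1.21, 0.398, 0.045, 1.537, -0.019, 1.207, -0.051], TCP at [288.434, 582.535, 248.347] pointing down, gripper open.
Joint ranges: [-2.82, 2.82], [-0.49, 2.23], [-1.37, 1.46], [0, 2.46], [-1.36, 4.5], [0.23, 2], [-2.94, 2.94]. Speed limits (rad/s): [2.57, 2.57, 3.14, 3.14, 3.14, 3.14, 3.14].

## Interface

Orientations are given as a rotation vector (axis times angle).
In Python, from rig import bot, optics, order gives the robot as it stands.
- The arm moves only by the tool move_arm, never from a script. Its argument "steps" is one flat list of numbers, 7 for each row, row after row: the shift along the tool's x, y, z in mm, then the turn, a rotation vector about the tool's x, y, z in rad, then the finger opening in mm, from 0 to 85.4. In form: [x, y, z, rx, ry, rz, hand, x, y, z, rx, ry, rz, hand, ...]. A call has 1 to 20 rows; each row shifts and turns the pose as measured when the row begins, along the tool's axes as they then stand; what a row does not reach is not made up. A row lasts 1/8 s, in which the tool goes at most 62.5 mm and 10.7 degrees, less where a joint would pass 70% of its speed; a pose out of reach is approached as far as the arm can. A call is refused whole if a number of a shift passes 62.5 or a number of a turn 0.188, either way. A call with a gripper value outside its range is refused whole. The fingers move at their own pace and stop on an object; "newtons" is the grip in N (left out, the last holds). Time passes only in rows, so rows that do not move let the fingers close. It gives the time, the measured TCP pose, the force and the opening at its end, in the units of the state.
- bot.get_state(): the state, without advancing time (a new reading comes with each control period).
- optics.grab_frame(name): name is "scene" or "top" or "wrist"; returns a dict with "img" (420x560x3 uint8, red, green, blue), "depth" (420x560 float32, mm along the optical axis (not along the pixel's ray), 0 where there is no reading), "fx", "fy", "cx", "cy" (pixels), "extrinsics" (4x4, takes a point from world to camera coordinates); the wrist camera has in their place "hand_eye" (4x4, takes a point from camera to tool coordinates, whose origin is the TCP and whose axes are the tool frame's). Camera axes: x right, y down, z forward; pixel columns grow to the right and rows downward; lengths in mm; the calibration is good to about 2 mm. A picture is of the moment at which its call begins: read the wrist's pose just before it.
- order.sign_off(): hands the job in, once; it reports no verdict.
The state is a dict: "clock": time; "q": joint angles; "joint_velocities": joint speeds; "effort": joint torques, N m; "tcp_pos": TCP position; "tcp_rot": TCP orientation; "wrist_force": force on the tool from outside, world axes, zero at the start; "wrist_torque": the same for the moment, N m; "opening": finger opening in mm.
Only numpy, scipy, OpenCV 4.12 (cv2) and the standard library are available. Lean on these libraries where they do the work, as an engineer would, in place of code of your own. Each camera call takes 0.05 s, during which the arm holds its last target.

## Working session

There is one attempt and no reset: what is moved stays moved. The work goes in short steps, Python scripts to look and compute and a tool call to move; the robot and the scene stay as the last step left them, time stands still between calls to the robot, and variables do not carry over. Pictures are saved under pics/ and viewed, and the job is handed in when it is done.

Besides the shell and the picture viewer there is one more tool, called after "Emit:" in YAML: its name, and indented under it one key for each argument. move_arm: Moves the arm, as the interface text tells. Its arguments: {"type":"object","properties":{"steps":{"type":"array"},"newtons":{"type":"number"}},"required":["steps"]}

```bash
mkdir -p pics; cat > h.py <<'E'
import numpy as np, cv2
from scipy.spatial.transform import Rotation as R
from rig import bot, optics, order
def T(s):
    M=np.eye(4);M[:3,:3]=R.from_rotvec(s['tcp_rot']).as_matrix();M[:3,3]=s['tcp_pos'];return M
def grab(n):
    s=bot.get_state() if n=='wrist' else None
    f=optics.grab_frame(n)
    f['W']=T(s)@np.array(f['hand_eye']) if n=='wrist' else np.linalg.inv(np.array(f['extrinsics']))
    return f
def cloud(f):
    d=f['depth'];v,u=np.mgrid[:d.shape[0],:d.shape[1]]
    P=np.stack([(u-f['cx'])/f['fx']*d,(v-f['cy'])/f['fy']*d,d],-1)
    return P@f['W'][:3,:3].T+f['W'][:3,3]
def save(n,img):cv2.imwrite('pics/'+n+'.png',img[...,::-1])
E
python3 - <<'E'
from h import *
s=bot.get_state();print(s)
for n in ['scene','top','wrist']:
    f=grab(n);save(n+'0',f['img']);np.savez(n+'0.npz',**f);print(n,f['W'].round(3).tolist(),f['fx'])
E
```

```text
{'clock': 0.0, 'q': array([-1.21001601,  0.39921665,  0.04504687,  1.53788312, -0.0186871 ,
        1.20691255, -0.05065639]), 'joint_velocities': array([-0.00298836,  0.00050914, -0.00117631, -0.00120585,  0.00063247,
       -0.00136046,  0.00064722]), 'effort': array([-3.45046747e-04, -4.75126648e+01,  1.36469789e+00, -2.54221094e+01,
        1.16239220e-02,  9.44353407e-03, -1.33094406e-05]), 'tcp_pos': array([288.15824223, 581.95845126, 247.2463896 ]), 'tcp_rot': array([-1.39346667, -0.86315926,  0.86579903]), 'wrist_force': array([-0.12628402,  0.7496388 ,  0.45016197]), 'wrist_torque': array([ 0.04185915, -0.01525298,  0.00173172]), 'opening': 85.55113241252442}
scene [[0.517, 0.729, -0.448, 826.782], [0.856, -0.442, 0.267, -177.631], [-0.003, -0.522, -0.853, 789.746], [0.0, 0.0, 0.0, 1.0]] 402.7044529660049
top [[-0.119, -0.969, 0.218, 294.455], [-0.993, 0.116, -0.028, 40.723], [0.002, -0.22, -0.976, 876.38], [0.0, 0.0, 0.0, 1.0]] 389.3646721953244
wrist [[0.445, 0.85, 0.281, 216.115], [0.896, -0.421, -0.143, 617.79], [-0.003, 0.316, -0.949, 372.916], [0.0, 0.0, 0.0, 1.0]] 333.78208864176077
```

```bash
python3 - <<'E'
from h import *
s=bot.get_state();print(T(s).round(3))
E
```

```text
[[ 4.44000e-01 -1.00000e-03 -8.96000e-01  2.88228e+02]
 [ 8.96000e-01 -1.00000e-03  4.44000e-01  5.82089e+02]
 [-2.00000e-03 -1.00000e+00 -0.00000e+00  2.47509e+02]
 [ 0.00000e+00  0.00000e+00  0.00000e+00  1.00000e+00]]
```

View pics/scene0.png

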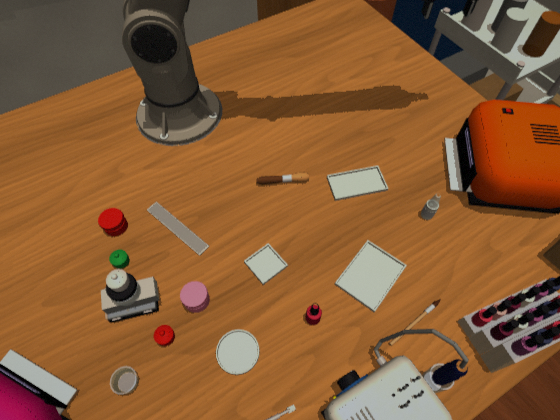

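View pics/top0.png

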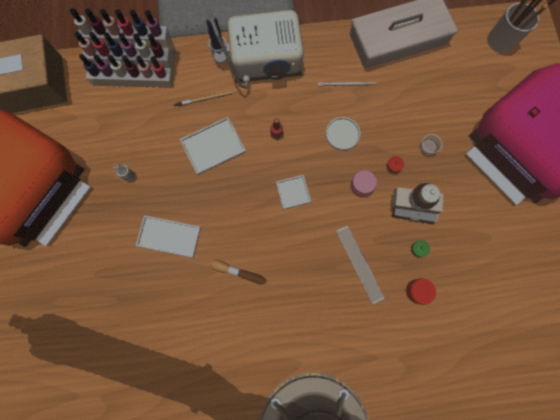

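View pics/wrist0.png

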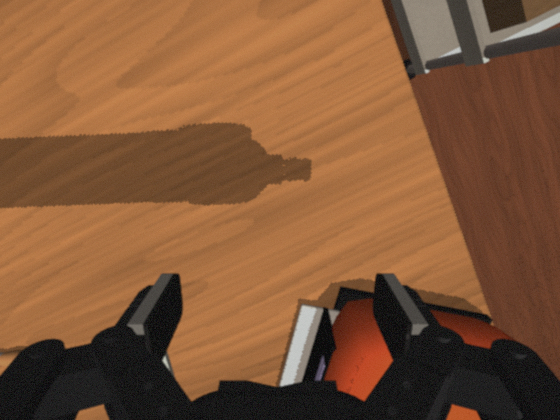

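```bash
python3 - <<'E'
from h import *
for n in ['top','scene']:
    f=dict(np.load(n+'0.npz'));P=cloud(f)
    def p(u,v):return P[v,u].round(0)
    pts={'top':dict(case=(212,145),block=(168,236),jar=(343,133),dish=(293,191),pol=(277,128),glue=(122,170),pile=(428,192),dishg=(421,248),jarp=(365,182)),
     'scene':dict(case=(371,275),block=(357,183),jar=(238,352),dish=(266,264),pol=(313,312),glue=(431,205),pile=(118,278),dishg=(119,258),jarp=(194,297))}[n]
    print(n,{k:p(*v).tolist() for k,v in pts.items()})
    # crop pile
    x0,y0,w=(375,150,110) if n=='top' else (80,230,110)
    save(n+'_pile',cv2.resize(f['img'][y0:y0+90,x0:x0+w],None,fx=6,fy=6,interpolation=cv2.INTER_CUBIC))
E
```

```text
top {'case': [644.0, 154.0, 5.0], 'block': [440.0, 271.0, 4.0], 'jar': [638.0, -159.0, 4.0], 'dish': [510.0, -22.0, 2.0], 'pol': [649.0, -2.0, 52.0], 'glue': [588.0, 348.0, 59.0], 'pile': [445.0, -278.0, 129.0], 'dishg': [344.0, -278.0, 36.0], 'jarp': [503.0, -182.0, 40.0]}
scene {'case': [644.0, 152.0, 3.0], 'block': [438.0, 270.0, 1.0], 'jar': [638.0, -159.0, 3.0], 'dish': [509.0, -23.0, 3.0], 'pol': [660.0, -8.0, 59.0], 'glue': [594.0, 343.0, 53.0], 'pile': [448.0, -283.0, 127.0], 'dishg': [351.0, -282.0, 31.0], 'jarp': [512.0, -184.0, 41.0]}
```

View pics/top_pile.png

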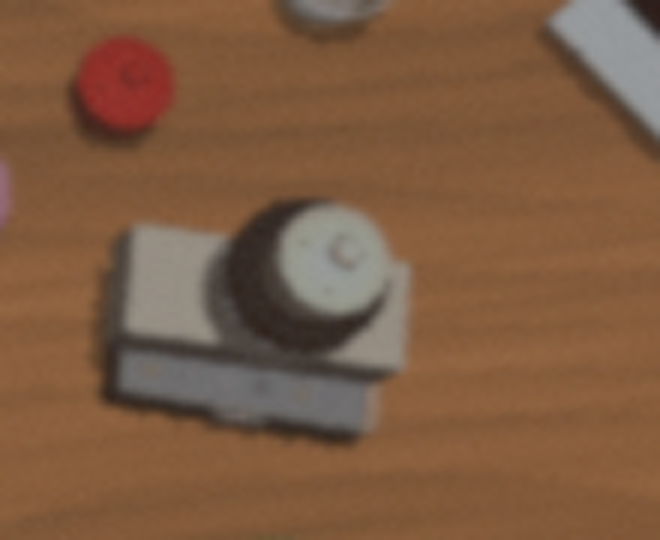

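View pics/scene_pile.png

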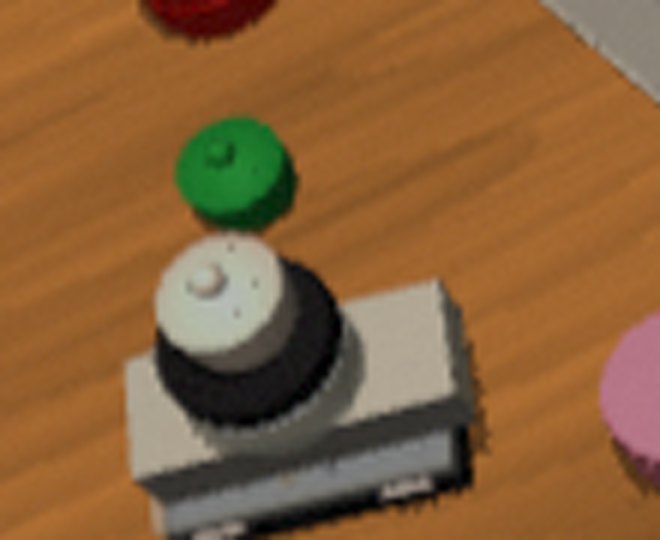

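```bash
cat > m.py <<'E'
from h import *
def rect(Q):
    c,(w,h),a=cv2.minAreaRect(np.ascontiguousarray(Q[:,:2],np.float32));
    if w>h: w,h=h,w; a+=90   # long dir is at angle a+90 -> 
    return np.round(c,1),round(w,1),round(h,1),round((a+90)%180,1)  # angle of long axis
if __name__=='__main__':
    F={n:dict(np.load(n+'0.npz')) for n in ['top','scene']}
    for n,f in F.items():
        P=cloud(f);im=f['img'].astype(int);hsv=cv2.cvtColor(f['img'],cv2.COLOR_RGB2HSV)
        white=(hsv[...,1]<70)&(hsv[...,2]>90)
        for k,c in dict(case=(644,154),block=(440,271),jar=(638,-159),dish=(510,-22)).items():
            m=white&(np.hypot(P[...,0]-c[0],P[...,1]-c[1])<95)&(P[...,2]<20)
            nn,l,st,_=cv2.connectedComponentsWithStats(m.astype(np.uint8));i=1+np.argmax(st[1:,4]);m=l==i
            Q=P[m];print(n,k,m.sum(),'z',np.percentile(Q[:,2],[5,50,95]).round(1),rect(Q))
        near=np.hypot(P[...,0]-445,P[...,1]+280)<90
        for k,(a,b) in dict(case=(24,36),block=(53,63),jar=(90,103),dish=(112,142),).items():
            m=near&(P[...,2]>a)&(P[...,2]<b)
            Q=P[m];
            print(n,k,m.sum(),'z',np.percentile(Q[:,2],[5,50,95]).round(1),rect(Q),np.ptp(Q,0).round(0), cv2.minEnclosingCircle(np.float32(Q[:,:2])))
        for k,c,zz in [('pol',(655,-5),20),('glue',(590,345),20)]:
            m=(np.hypot(P[...,0]-c[0],P[...,1]-c[1])<35)&(P[...,2]>20);Q=P[m];print(k,Q[:,:2].mean(0).round(0),Q[:,2].max(),cv2.minEnclosingCircle(np.float32(Q[:,:2])))
E
python3 m.py
```

```text
top case 2124 z [0.5 3.3 9.3] (array([646.1, 153.5]), 102.7, 129.4, 110.8)
top block 1866 z [0.5 3.5 9.6] (array([440.1, 270. ]), 72.1, 131.2, 71.5)
top jar 883 z [0.2 3.1 8.8] (array([ 636.7, -157.9]), 80.5, 81.7, 171.9)
top dish 844 z [0.3 3.2 9.7] (array([510.1, -22.5]), 69.1, 69.5, 7.9)
top case 467 z [25.1 29.3 32.7] (array([ 443.9, -273.4]), 81.4, 176.0, 23.8) [178.  98.  12.] ((444.01995849609375, -275.1722412109375), 89.70266723632812)
top block 392 z [54.7 57.6 60.3] (array([ 444.1, -285.5]), 45.6, 100.9, 75.1) [ 64. 105.  10.] ((446.9747009277344, -285.55816650390625), 52.84416580200195)
top jar 228 z [92.2 97.1 99.8] (array([ 445.3, -282.7]), 45.5, 53.4, 17.6) [53. 50. 13.] ((446.73919677734375, -286.4261169433594), 26.931310653686523)
top dish 292 z [115.7 125.9 133.2] (array([ 444.8, -285. ]), 35.7, 35.8, 125.1) [36. 39. 26.] ((445.16021728515625, -285.4302062988281), 19.402103424072266)
pol [651.   1.] 76.37322887878281 ((654.9517822265625, -0.08767294883728027), 14.7800874710083)
glue [587. 349.] 82.78096399605431 ((591.031005859375, 352.536865234375), 14.2725038528442
[... 425 characters left out ...]
79.2568054199219), 89.7882080078125)
scene block 553 z [54.9 57.4 59.8] (array([ 448.7, -289.3]), 46.3, 100.5, 75.9) [ 64. 105.  10.] ((447.51556396484375, -288.5190734863281), 52.87702178955078)
scene jar 347 z [92.3 97.3 99.6] (array([ 451.5, -289.1]), 42.8, 53.1, 96.0) [45. 53. 12.] ((446.64959716796875, -289.6932373046875), 26.81790542602539)
scene dish 367 z [116.  125.8 134.2] (array([ 444.6, -287.2]), 35.3, 37.9, 168.3) [38. 36. 25.] ((443.8085021972656, -288.08953857421875), 19.534177780151367)
pol [659.  -5.] 75.10761157895922 ((656.1508178710938, -2.6668894290924072), 15.278707504272461)
glue [595. 345.] 83.30344821549158 ((592.4720458984375, 349.4435729980469), 14.016408920288086)
```

```bash
cat > plan.py <<'E'
from h import *
import sys
# usage: plan.py hand x,y,z,jawdeg ...   (TCP waypoints; jaw angle = world angle of tool x)
def pose(x,y,z,a):
    a=np.radians(a);X=np.array([np.cos(a),np.sin(a),0]);Y=np.array([0,0,-1.]);return np.array([x,y,z]),R.from_matrix(np.c_[X,Y,np.cross(X,Y)])
def rows(p,r,wps,vmax=55,wmax=0.17):
    out=[]
    for w in wps:
        q,s=pose(*w[:4]);vm=w[4] if len(w)>4 else vmax
        d=(r.inv()*s).as_rotvec()
        n=int(max(1,np.ceil(np.abs(q-p).max()/vm if 0 else np.linalg.norm(q-p)/vm),np.ceil(np.linalg.norm(d)/wmax)))
        p0,r0=p,r
        for i in range(n):
            pt=p0+(q-p0)*(i+1)/n; rt=r0*R.from_rotvec(d*(i+1)/n)
            sh=r.inv().apply(pt-p).round(0); tu=(r.inv()*rt).as_rotvec().round(3)
            out.append(sh.tolist()+tu.tolist())
            p=p+r.apply(sh); r=r*R.from_rotvec(tu)
    return out
def jaw(r):
    x=r.as_matrix()[:,0];return np.degrees(np.arctan2(x[1],x[0]))
if __name__=='__main__':
    s=bot.get_state();r=R.from_rotvec(s['tcp_rot'])
    print('t',s['clock'],'at',s['tcp_pos'].round(1),'jaw',jaw(r).round(1),'q',s['q'].round(2),'F',s['wrist_force'].round(1),'open',round(s['opening'],1))
    h=float(sys.argv[1])
    for o in rows(s['tcp_pos'],r,[tuple(map(float,a.split(','))) for a in sys.argv[2:]]):
        print(', '.join('%g'%(v+0) for v in o)+', %g,'%h)
E
python3 plan.py 85 600,150,260,20 440,-285,260,-14.5; python3 -c "
from rig import bot,optics;print(bot.nose_length, [a for a in dir(bot) if a[0]!='_']);print(optics.grab_frame('wrist')['hand_eye'])"
```

```text
t 0.15 at [288.2 582.1 247.5] jaw 63.7 q [-1.21  0.4   0.05  1.54 -0.02  1.21 -0.05] F [-0.  -0.4  0.1] open 85.3
-25, -1, -47, 0, 0.076, 0, 85,
-21, -1, -49, 0, 0.076, 0, 85,
-18, -2, -50, 0, 0.077, 0, 85,
-13, -1, -52, 0, 0.076, -0.001, 85,
-10, -1, -52, 0, 0.076, 0, 85,
-5, -1, -53, 0, 0.076, 0, 85,
-2, -1, -53, 0, 0.076, 0, 85,
3, -2, -54, 0.001, 0.077, 0, 85,
6, -1, -53, 0, 0.076, 0, 85,
11, -1, -52, 0, 0.076, 0, 85,
-33, 0, -39, 0, 0.067, 0, 85,
-31, 0, -42, 0, 0.067, 0, 85,
-28, 0, -43, 0, 0.067, 0, 85,
-24, 0, -45, 0, 0.067, 0, 85,
-22, 0, -47, 0, 0.067, 0, 85,
-18, 0, -48, 0, 0.066, 0, 85,
-16, 0, -49, 0, 0.067, 0, 85,
-12, 0, -50, 0, 0.067, 0, 85,
-8, 0, -51, 0, 0.067, 0, 85,
17.0 ['MotionError', 'get_state', 'nose_length']
[[ 9.99998166e-01 -5.96938780e-04 -1.81978510e-03 -1.33931595e-01]
 [ 1.53826615e-03 -3.15700334e-01  9.48857699e-01 -1.25595383e+02]
 [-1.14091672e-03 -9.48858758e-01 -3.15698837e-01  8.04510471e+01]
 [ 0.00000000e+00  0.00000000e+00  0.00000000e+00  1.00000000e+00]]
```

Emit:
move_arm:
  steps: [-25,-1,-47,0,0.076,0,85,-21,-1,-49,0,0.076,0,85,-18,-2,-50,0,0.077,0,85,-13,-1,-52,0,0.076,0,85,-10,-1,-52,0,0.076,0,85,-5,-1,-53,0,0.076,0,85,-2,-1,-53,0,0.076,0,85,3,-2,-54,0,0.077,0,85,6,-1,-53,0,0.076,0,85,11,-1,-52,0,0.076,0,85]
  newtons: 30

```text
clock: 1.45
tcp_pos: [601.9, 140.4, 257.3]
tcp_rot: [-1.553, -0.262, 0.267]
wrist_force: [-0.4, 1.6, 0.5]
opening: 85.0
```

```bash
python3 plan.py 85 430,-275,260,-14.5
```

```text
t 1.45 at [601.9 140.4 257.3] jaw 19.3 q [-0.61  0.36  0.41  1.61 -0.15  1.2   0.17] F [-0.4  1.6  0.5] open 85.0
-33, 0, -37, 0, 0.066, 0, 85,
-31, -1, -40, 0, 0.065, -0.001, 85,
-28, 0, -41, 0, 0.066, 0, 85,
-26, 0, -43, -0.001, 0.065, 0, 85,
-22, -1, -44, 0, 0.066, -0.001, 85,
-20, 0, -46, 0, 0.065, 0, 85,
-16, 0, -48, 0, 0.066, 0, 85,
-13, 0, -48, 0, 0.066, -0.001, 85,
-11, -1, -49, 0, 0.065, 0, 85,
```

Emit:
move_arm:
  steps: [-33,0,-37,0,0.066,0,85,-31,-1,-40,0,0.065,0,85,-28,0,-41,0,0.066,0,85,-26,0,-43,0,0.065,0,85,-22,-1,-44,0,0.066,0,85,-20,0,-46,0,0.065,0,85,-16,0,-48,0,0.066,0,85,-13,0,-48,0,0.066,0,85,-11,-1,-49,0,0.065,0,85,0,0,0,0,0,0,85]

```text
clock: 2.7
tcp_pos: [418.3, -291.4, 260.3]
tcp_rot: [-1.562, 0.222, -0.222]
wrist_force: [0.7, -0.2, -0.2]
opening: 85.1
```

```bash
python3 - <<'E'
from h import *
f=grab('wrist');save('w1',f['img']);np.savez('w1.npz',**f)
from m import rect
P=cloud(f)
near=np.hypot(P[...,0]-445,P[...,1]+280)<90
for k,(a,b) in dict(block=(53,63),jar=(90,103),dish=(108,142)).items():
    Q=P[near&(P[...,2]>a)&(P[...,2]<b)]
    if len(Q): print(k,len(Q),np.median(Q[:,2]),rect(Q),cv2.minEnclosingCircle(np.float32(Q[:,:2])))
E
python3 plan.py 85 444.6,-286.5,250,-14.5
```

```text
block 1696 58.105165422291805 (array([ 443.3, -288.4]), 45.5, 100.2, 74.5) ((445.4440002441406, -288.74884033203125), 53.250885009765625)
jar 1108 97.91854325400584 (array([ 445.8, -290. ]), 52.7, 53.7, 94.8) ((445.86114501953125, -290.1523742675781), 27.199092864990234)
dish 1641 127.11938301710694 (array([ 444.4, -287.5]), 35.8, 36.3, 74.1) ((444.002685546875, -287.5267639160156), 18.627254486083984)
t 2.75 at [ 419.9 -289.   260. ] jaw -15.9 q [-0.15  0.17  0.76  1.87 -0.13  1.15  0.38] F [0.3 0.1 0.6] open 85.1
23, 10, 9, 0, -0.025, 0.001, 85,
```

View pics/w1.png

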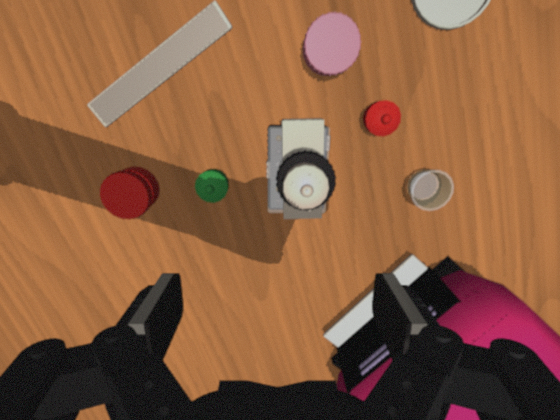

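```bash
python3 - <<'E'
from h import *
for n in ['w1','top0','scene0']:
    P=cloud(dict(np.load(n+'.npz'))).reshape(-1,3)
    d=P-[445,-288,0]
    for z0,z1 in [(10,40),(40,80),(80,140),(140,200),(200,300)]:
        m=(P[:,2]>z0)&(P[:,2]<z1)&(np.hypot(d[:,0],d[:,1])<150)&(np.hypot(d[:,0],d[:,1])>65)&(P[:,1]<-300)
        if n=='w1': 
            m&=(np.arange(len(P))//560<270)|(z1<=140)
        if m.sum():
            Q=P[m];j=np.argmin(np.hypot(*(Q-[445,-288,0])[:,:2].T));print(n,z0,m.sum(),Q[j].round(),Q[:,1].max().round(),Q[:,2].max().round())
E
```

```text
w1 10 291 [ 353. -300.   24.] -300.0 28.0
top0 10 70 [ 559. -344.   26.] -330.0 29.0
scene0 10 163 [ 349. -301.   24.] -300.0 28.0
```

```bash
python3 plan.py 85 444.3,-287.3,200,-14.5 444.3,-287.3,124,-14.5,25
```

```text
t 2.75 at [ 419.9 -289.   260. ] jaw -15.9 q [-0.15  0.17  0.76  1.87 -0.13  1.15  0.38] F [0.3 0.1 0.6] open 85.1
11, 30, 4, 0, -0.013, 0, 85,
12, 30, 4, 0, -0.012, 0.001, 85,
0, 19, 0, 0, 0, 0, 85,
0, 19, 0, 0, 0, 0, 85,
0, 19, 0, 0, 0, 0, 85,
0, 19, 0, 0, 0, 0, 85,
```

Emit:
move_arm:
  steps: [11,30,4,0,-0.013,0,85,12,30,4,0,-0.012,0,85,0,0,0,0,0,0,85]

```text
clock: 3.12
tcp_pos: [447.9, -282.9, 198.7]
tcp_rot: [-1.56, 0.191, -0.194]
wrist_force: [0.0, 0.1, 0.1]
opening: 84.9
```

```bash
python3 plan.py 85 444.3,-287.3,124,-14.5,25
```

```text
t 3.125 at [ 447.9 -282.9  198.7] jaw -14.0 q [-0.12  0.29  0.72  1.9  -0.23  1.03  0.46] F [0.  0.1 0.1] open 84.9
-1, 25, -2, -0.001, 0.003, 0.001, 85,
-1, 25, -2, -0.001, 0.002, 0, 85,
0, 25, -1, -0.001, 0.003, 0.001, 85,
```

Emit:
move_arm:
  steps: [-1,25,-2,0,0.003,0,85,-1,20,-2,0,0.002,0,85,0,15,-1,0,0.003,0,85,0,0,0,0,0,0,85]

```text
clock: 3.62
tcp_pos: [448.2, -284.9, 140.9]
tcp_rot: [-1.558, 0.188, -0.2]
wrist_force: [-0.6, -0.0, 1.0]
opening: 85.1
```

```bash
python3 - <<'E'
from h import *
s=[bot.get_state() for _ in range(3)]
for a in s: print(a['tcp_pos'])
for n in ['wrist','scene']:
    f=grab(n);save(n+'2',f['img'] if n=='wrist' else cv2.resize(f['img'][180:340,40:250],None,fx=3.6,fy=3.6))
E
python3 plan.py 85 444.3,-287.3,124,-14.5,25
```

```text
[ 448.1683449  -284.88838941  140.87371906]
[ 448.1683449  -284.88838941  140.87371906]
[ 448.1683449  -284.88838941  140.87371906]
t 3.725 at [ 449.  -285.6  141.9] jaw -14.2 q [-0.07  0.37  0.69  1.95 -0.3   0.91  0.52] F [ 0.4 -1.1  0.6] open 84.8
-4, 18, -3, -0.004, 0.006, 0.009, 85,
```

View pics/scene2.png

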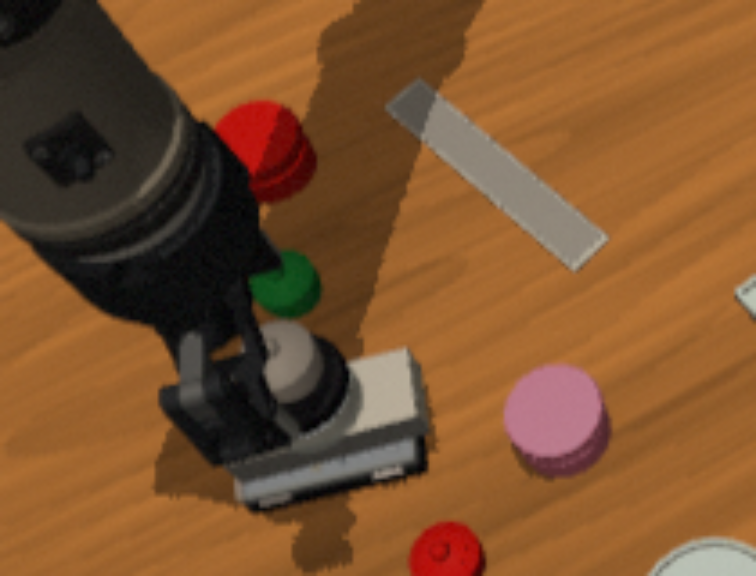

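View pics/wrist2.png

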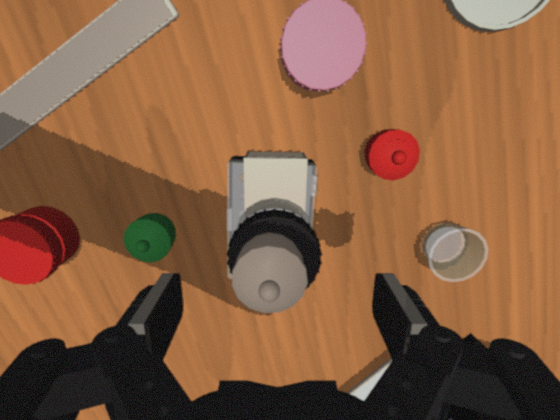

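Emit:
move_arm:
  steps: [-4,8,-2,0,0.003,0,85,0,9,0,0,0,0,85,0,0,0,0,0,0,85]

```text
clock: 4.1
tcp_pos: [445.3, -287.0, 125.2]
tcp_rot: [-1.559, 0.187, -0.206]
wrist_force: [0.9, 0.3, 0.6]
opening: 85.0
```

```bash
python3 - <<'E'
from h import *
s=bot.get_state();f=grab('wrist');save('w3',f['img']);P=cloud(f)
m=(np.hypot(P[...,0]-445,P[...,1]+287)<30)&(P[...,2]>108)&(P[...,2]<145)
Q=P[m];c,_=cv2.minEnclosingCircle(np.float32(Q[:,:2]));print(c,len(Q),s['tcp_pos'])
M=np.linalg.inv(T(s));print('in tool',(M@[c[0],c[1],115,1])[:3].round(1), 'effort',s['wrist_force'])
E
python3 plan.py 85 444.3,-287.3,124,-14.5,25
```

```text
(444.1151428222656, -287.3615417480469) 5593 [ 445.2715682  -286.97250155  125.23622697]
in tool [-1.1 10.2 -0.7] effort [0.85590443 0.33054133 0.59624482]
t 4.15 at [ 445.4 -287.2  125.6] jaw -14.4 q [-0.05  0.38  0.68  1.97 -0.32  0.88  0.54] F [-0.3  0.2 -0.1] open 85.1
-1, 2, 0, -0.004, 0.003, 0.012, 85,
```

View pics/w3.png

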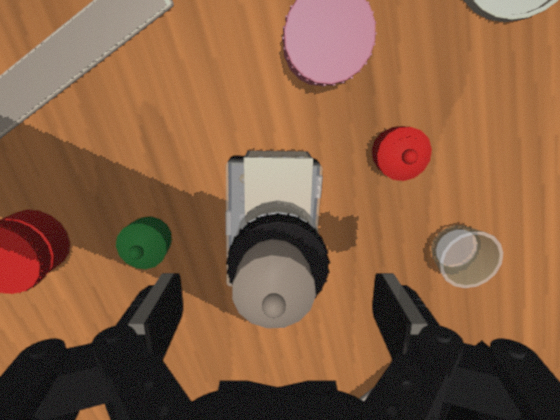

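Emit:
move_arm:
  steps: [-1,1,0,0,0.003,0.01,60,0,0,0,0,0,0,45,0,0,0,0,0,0,30,0,0,0,0,0,0,25,0,0,0,0,0,0,25,0,0,0,0,0,0,25,0,0,0,0,0,0,25]
  newtons: 25

```text
clock: 5.03
tcp_pos: [444.7, -287.2, 125.0]
tcp_rot: [-1.558, 0.197, -0.201]
wrist_force: [0.2, -0.5, -0.7]
opening: 35.0
```

```bash
python3 - <<'E'
from h import *
s=bot.get_state();print(s['opening'])
f=grab('wrist');save('w4',f['img'])
E
python3 plan.py 25 444.3,-287.3,165,-14.5,20 
```

```text
34.96380915414611
t 5.075 at [ 444.7 -287.2  125. ] jaw -14.5 q [-0.05  0.39  0.68  1.97 -0.32  0.89  0.54] F [-0.6 -0.4 -0.5] open 35.1
0, -13, 0, -0.001, 0, 0.001, 25,
0, -14, 0, -0.001, 0, 0.001, 25,
0, -13, 0, -0.002, -0.001, 0, 25,
```

View pics/w4.png

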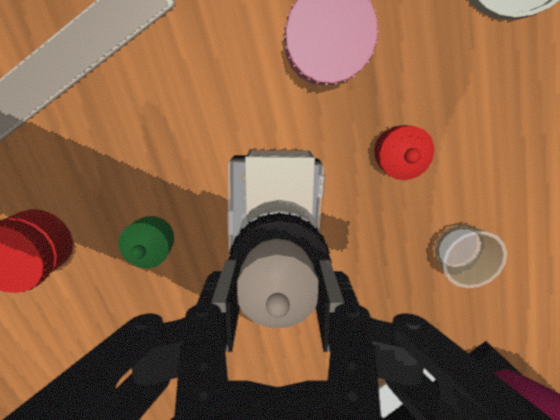

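```bash
python3 plan.py 25 444.3,-287.3,175,-14.5,20 508,-22,140,-10,45
```

```text
t 5.075 at [ 444.7 -287.2  125. ] jaw -14.5 q [-0.05  0.39  0.68  1.97 -0.32  0.89  0.54] F [-0.6 -0.4 -0.5] open 35.1
0, -17, 0, -0.001, 0, 0.001, 25,
0, -16, 0, -0.001, 0, 0.001, 25,
0, -17, 0, -0.002, -0.001, 0, 25,
-1, 5, 39, 0, -0.011, 0, 25,
0, 5, 39, 0, -0.011, 0, 25,
0, 5, 39, 0, -0.011, 0, 25,
1, 5, 39, 0, -0.012, 0, 25,
1, 5, 39, 0, -0.011, 0, 25,
1, 5, 39, 0, -0.011, 0, 25,
2, 5, 39, 0.001, -0.011, 0, 25,
```

Emit:
move_arm:
  steps: [0,-12,0,0,0,0,25,0,-18,0,0,0,0,25,0,-20,0,0,0,0,25,-1,0,25,0,-0.011,0,25,0,3,39,0,-0.011,0,25,0,5,39,0,-0.011,0,25,1,5,39,0,-0.012,0,25,1,5,39,0,-0.011,0,25,1,5,39,0,-0.011,0,25,2,5,25,0,-0.011,0,25,0,0,12,0,0,0,25,0,0,0,0,0,0,25]

```text
clock: 6.58
tcp_pos: [511.3, -34.6, 162.5]
tcp_rot: [-1.565, 0.124, -0.157]
wrist_force: [-0.1, -0.1, -2.0]
opening: 34.6
```

```bash
cat > tray.py <<'E'
from h import *
from m import rect
import sys
def tray(f,c,zlo=-4):
    P=cloud(f);hsv=cv2.cvtColor(f['img'],cv2.COLOR_RGB2HSV)
    white=(hsv[...,1]<70)&(hsv[...,2]>90)
    m=white&(np.hypot(P[...,0]-c[0],P[...,1]-c[1])<95)&(P[...,2]<20)&(P[...,2]>zlo)
    nn,l,st,_=cv2.connectedComponentsWithStats(m.astype(np.uint8));i=1+np.argmax(st[1:,4]);m=l==i
    Q=P[m];rim=Q[Q[:,2]>6]
    return 'n',m.sum(),'z',np.percentile(Q[:,2],[5,50,95]).round(1),rect(Q),'rim',rect(rim) if len(rim)>5 else 0,'circ',cv2.minEnclosingCircle(np.float32(Q[:,:2]))
if __name__=='__main__':
    f=grab('wrist');save(sys.argv[1],f['img']);print(*tray(f,(float(sys.argv[2]),float(sys.argv[3]))))
E
python3 tray.py w5 508 -22; python3 plan.py 25 508,-22,100,-10
```

```text
n 5790 z [2.1 3.4 9.5] (array([507.2, -26. ]), 68.6, 69.8, 97.9) rim (array([508. , -24.1]), 66.1, 66.4, 97.9) circ ((506.729248046875, -24.406770706176758), 47.096405029296875)
t 6.625 at [511.1 -35.5 162.5] jaw -10.4 q [-0.53  0.27  0.61  1.99 -0.19  0.92 -0.01] F [-0.7  0.3 -0.8] open 34.8
-3, 31, 6, -0.001, -0.003, 0.01, 25,
-3, 31, 7, -0.002, -0.003, 0.011, 25,
```

View pics/w5.png

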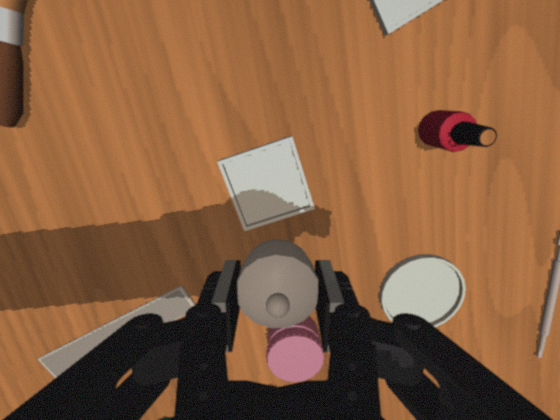

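```bash
python3 plan.py 25 508,-23.5,110,-10,30 508,-23.5,60,-10,25
```

```text
t 6.625 at [511.1 -35.5 162.5] jaw -10.4 q [-0.53  0.27  0.61  1.99 -0.19  0.92 -0.01] F [-0.7  0.3 -0.8] open 34.8
-3, 26, 6, -0.001, -0.003, 0.01, 25,
-3, 26, 5, -0.002, -0.003, 0.011, 25,
0, 17, 0, 0, 0, 0, 25,
0, 17, 0, 0, 0, 0, 25,
0, 16, 0, 0, 0, 0, 25,
```

Emit:
move_arm:
  steps: [-3,26,6,0,-0.003,0.01,25,-3,26,5,0,-0.003,0.01,25,0,25,0,0,0,0,25,0,20,0,0,0,0,25,0,5,0,0,0,0,25,0,0,0,0,0,0,25]

```text
clock: 7.38
tcp_pos: [508.9, -34.5, 60.5]
tcp_rot: [-1.567, 0.146, -0.154]
wrist_force: [1.3, 0.1, 0.3]
opening: 34.7
```

```bash
python3 plan.py 25 508,-23.5,31,-10,12
```

```text
t 7.375 at [508.9 -34.5  60.5] jaw -10.9 q [-0.45  0.44  0.53  2.06 -0.33  0.72  0.09] F [1.3 0.1 0.3] open 34.7
-1, 10, 4, 0, -0.005, 0.002, 25,
-1, 10, 3, 0.001, -0.006, 0.002, 25,
-1, 9, 4, 0, -0.005, 0.001, 25,
```

Emit:
move_arm:
  steps: [-1,0,11,0,-0.012,0,25,0,0,0,0,0,0,25]

```text
clock: 7.62
tcp_pos: [511.3, -23.2, 62.0]
tcp_rot: [-1.567, 0.134, -0.147]
wrist_force: [0.8, -0.4, -0.7]
opening: 35.1
```

```bash
python3 plan.py 25 508,-23.5,31,-10,12
```

```text
t 7.625 at [511.3 -23.2  62. ] jaw -10.2 q [-0.47  0.43  0.53  2.06 -0.32  0.72  0.08] F [ 0.8 -0.4 -0.7] open 35.1
-1, 10, 0, 0, -0.001, 0.003, 25,
-1, 11, -1, 0, -0.002, 0.003, 25,
-1, 10, 0, 0, -0.001, 0.002, 25,
```

Emit:
move_arm:
  steps: [-2,10,0,0,0,0,25,-1,11,1,0,0,0,25,-1,8,1,0,0,0,25,0,0,0,0,0,0,25]

```text
clock: 8.12
tcp_pos: [507.6, -19.9, 31.2]
tcp_rot: [-1.567, 0.133, -0.146]
wrist_force: [-0.8, 0.9, -1.7]
opening: 35.1
```

```bash
python3 plan.py 25 508,-23.5,30,-10,12
```

```text
t 8.125 at [507.6 -19.9  31.2] jaw -10.2 q [-0.45  0.48  0.49  2.08 -0.36  0.66  0.11] F [-0.8  0.9 -1.7] open 35.1
1, 1, -3, 0, -0.003, 0.008, 25,
```

Emit:
move_arm:
  steps: [0,0,-3,0,0,0.005,25,0,1,0,0,0,0,25,0,0,0,0,0,0,25]

```text
clock: 8.5
tcp_pos: [507.5, -23.5, 30.3]
tcp_rot: [-1.566, 0.137, -0.143]
wrist_force: [-0.2, 0.3, -0.9]
opening: 34.5
```

Emit:
move_arm:
  steps: [0,1,0,0,0,0,25,0,0,0,0,0,0,25]

```text
clock: 8.75
tcp_pos: [507.9, -23.6, 30.0]
tcp_rot: [-1.566, 0.137, -0.144]
wrist_force: [1.2, -0.5, 0.1]
opening: 34.6
```

```bash
python3 - <<'E'
from h import *
f=grab('scene');save('s6',cv2.resize(f['img'][190:310,190:350],None,fx=5,fy=5));f=grab('wrist');save('w6',f['img'])
E
```

```text
(no output)
```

View pics/s6.png

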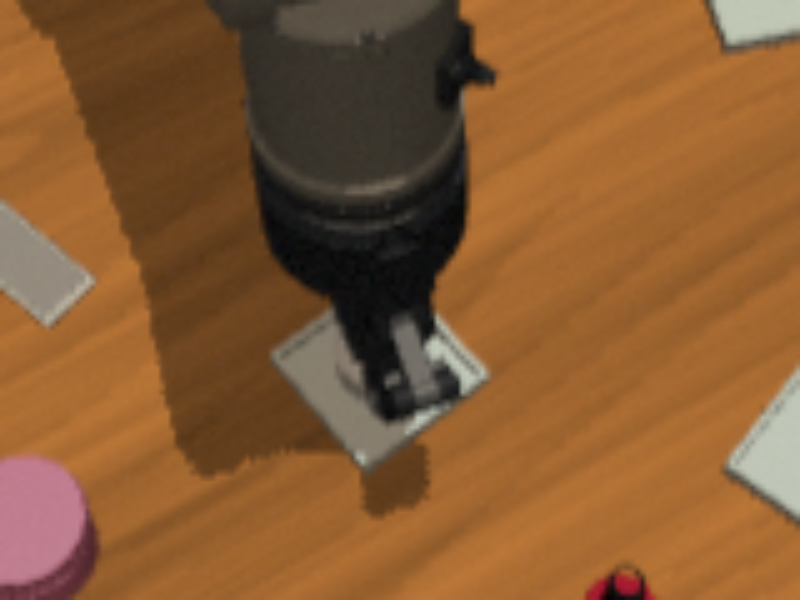

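Emit:
move_arm:
  steps: [0,1,0,0,0,0,25,0,1,0,0,0,0,25,0,0,0,0,0,0,25]

```text
clock: 9.22
tcp_pos: [508.1, -23.6, 30.1]
tcp_rot: [-1.564, 0.137, -0.143]
wrist_force: [-0.3, 0.2, -0.9]
opening: 35.0
```

Emit:
move_arm:
  steps: [0,2,0,0,0,0,25,0,2,0,0,0,0,25,0,0,0,0,0,0,25]

```text
clock: 9.6
tcp_pos: [508.5, -23.7, 30.2]
tcp_rot: [-1.56, 0.139, -0.143]
wrist_force: [0.4, 0.2, -0.2]
opening: 34.7
```

Emit:
move_arm:
  steps: [0,0,0,0,0,0,40,0,0,0,0,0,0,48,0,0,0,0,0,0,60,0,0,0,0,0,0,70,0,0,0,0,0,0,70,0,-15,0,0,0,0,70,0,-30,0,0,0,0,70,0,-30,0,0,0,0,70,0,0,0,0,0,0,85]

```text
clock: 10.72
tcp_pos: [508.7, -24.4, 108.8]
tcp_rot: [-1.561, 0.138, -0.144]
wrist_force: [-0.4, 0.7, -0.1]
opening: 84.5
```

```bash
python3 - <<'E'
from h import *
f=grab('wrist');save('w7',f['img']);P=cloud(f)
m=(np.hypot(P[...,0]-508,P[...,1]+23)<28)&(P[...,2]>20);Q=P[m];print(len(Q),Q[:,2].max(),np.percentile(Q[:,2],[1,50,99]),cv2.minEnclosingCircle(np.float32(Q[:,:2])))
E
python3 plan.py 85 508,-23.5,200,-10,50 455,-245,200,-14.5
```

```text
9414 184.2984304826337 [ 27.17006632 171.41092683 182.13537528] ((508.93511962890625, -17.17757225036621), 25.662551879882812)
t 10.775 at [507.7 -24.1 107.6] jaw -10.3 q [-0.51  0.36  0.57  2.03 -0.27  0.82  0.04] F [ 1.2  0.4 -0.2] open 84.8
0, -46, 1, -0.002, -0.003, 0, 85,
0, -46, 0, -0.003, -0.002, 0.001, 85,
-3, 0, -45, 0, 0.016, 0, 85,
-2, 0, -46, 0, 0.015, 0, 85,
-1, 0, -45, 0, 0.016, 0, 85,
0, 0, -46, 0, 0.016, 0, 85,
0, 0, -46, 0, 0.015, 0, 85,
```

View pics/w7.png

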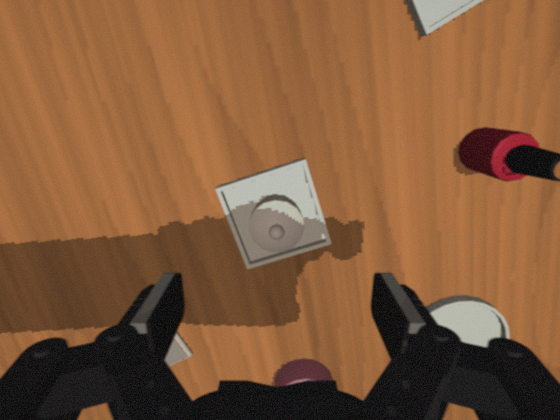

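Emit:
move_arm:
  steps: [0,-46,1,0,0,0,85,-3,-40,-20,0,0.01,0,85,-2,-6,-45,0,0.015,0,85,-1,0,-45,0,0.016,0,85,0,0,-46,0,0.016,0,85,0,0,-46,0,0.015,0,85,0,0,-30,0,0,0,85,0,0,0,0,0,0,85]

```text
clock: 11.78
tcp_pos: [447.1, -253.3, 196.8]
tcp_rot: [-1.558, 0.204, -0.189]
wrist_force: [0.0, 0.5, -0.7]
opening: 84.8
```

```bash
cat > pile.py <<'E'
from h import *
from m import rect
import sys
f=grab('wrist');save(sys.argv[1],f['img']);np.savez(sys.argv[1]+'.npz',**f);P=cloud(f)
near=np.hypot(P[...,0]-445,P[...,1]+287)<65
near[260:]&=False if 0 else True
for k,(a,b) in dict(case=(26,34),block=(54,62),jar=(93,103)).items():
    m=near&(P[...,2]>a)&(P[...,2]<b)
    nn,l,st,_=cv2.connectedComponentsWithStats(m.astype(np.uint8))
    if nn<2: continue
    i=1+np.argmax(st[1:,4]);Q=P[l==i]
    print(k,len(Q),np.median(Q[:,2]).round(1),rect(Q),cv2.minEnclosingCircle(np.float32(Q[:,:2])))
E
python3 pile.py w8;python3 plan.py 85 446,-289,160,-14.5
```

```text
case 1051 30.0 (array([ 416.6, -286.1]), 14.8, 94.9, 73.1) ((416.32537841796875, -285.96697998046875), 47.52284622192383)
block 1685 58.1 (array([ 454.8, -257.5]), 35.5, 39.5, 165.0) ((454.55255126953125, -257.6441955566406), 26.252994537353516)
jar 3625 98.1 (array([ 445.5, -289.7]), 53.5, 53.7, 29.1) ((445.97906494140625, -289.72247314453125), 27.496936798095703)
t 11.825 at [ 447.7 -251.6  196.6] jaw -14.2 q [-0.2   0.27  0.75  1.93 -0.22  1.03  0.4 ] F [-0.4  0.  -0.1] open 85.0
8, 36, -37, -0.004, 0.005, -0.01, 85,
```

View pics/w8.png

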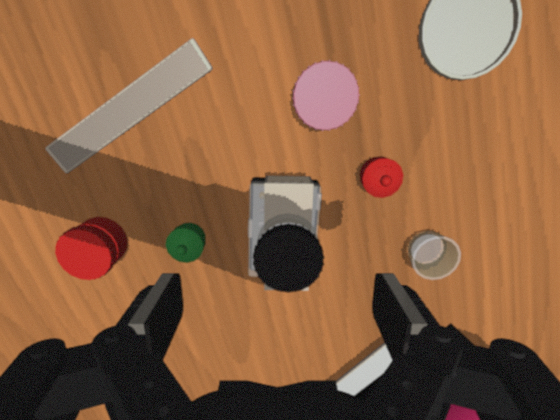

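Emit:
move_arm:
  steps: [8,20,-37,0,0.005,-0.005,85,0,30,0,0,0,0,85,0,15,0,0,0,0,85,0,0,0,0,0,0,85]

```text
clock: 12.32
tcp_pos: [449.2, -283.1, 128.3]
tcp_rot: [-1.553, 0.195, -0.186]
wrist_force: [-0.1, 0.5, 0.2]
opening: 84.9
```

```bash
python3 plan.py 85 445.7,-289.7,86,-14.5
```

```text
t 12.325 at [ 449.2 -283.1  128.3] jaw -13.9 q [-0.08  0.4   0.71  1.96 -0.33  0.91  0.55] F [-0.1  0.5  0.2] open 84.9
-2, 42, -8, -0.008, 0.01, -0.007, 85,
```

Emit:
move_arm:
  steps: [-2,0,-7,-0.008,0.01,-0.007,85,0,0,0,0,0,0,85]

```text
clock: 12.58
tcp_pos: [446.6, -289.3, 129.5]
tcp_rot: [-1.563, 0.195, -0.2]
wrist_force: [0.3, 0.1, -0.3]
opening: 84.7
```

```bash
python3 plan.py 85 445.7,-289.7,86,-14.5
```

```text
t 12.575 at [ 446.6 -289.3  129.5] jaw -14.4 q [-0.08  0.4   0.71  1.96 -0.33  0.9   0.55] F [ 0.3  0.1 -0.3] open 84.7
-1, 44, -1, 0, 0.001, 0.003, 85,
```

Emit:
move_arm:
  steps: [-1,20,-1,0,0,0.003,85,0,15,0,0,0,0,85,0,8,0,0,0,0,85,0,0,0,0,0,0,85]

```text
clock: 13.08
tcp_pos: [445.7, -289.8, 83.8]
tcp_rot: [-1.562, 0.197, -0.198]
wrist_force: [-0.1, 0.4, -0.5]
opening: 84.9
```

```bash
python3 plan.py 85 445.7,-289.7,86,-14.5;python3 pile.py w9
```

```text
t 13.075 at [ 445.7 -289.8   83.8] jaw -14.4 q [-0.04  0.46  0.67  1.99 -0.39  0.81  0.6 ] F [-0.1  0.4 -0.5] open 84.9
0, -2, 0, 0, 0.002, 0.001, 85,
case 1798 30.0 (array([ 419.9, -271.5]), 12.7, 65.7, 73.3) ((419.4990539550781, -271.4330749511719), 33.14167404174805)
block 5240 58.1 (array([ 454.5, -257.4]), 35.7, 40.4, 165.0) ((454.32720947265625, -257.6245422363281), 26.75723648071289)
jar 12461 98.1 (array([ 446.1, -289.3]), 53.5, 53.7, 129.1) ((445.8466796875, -289.4512023925781), 27.286380767822266)
```

View pics/w9.png

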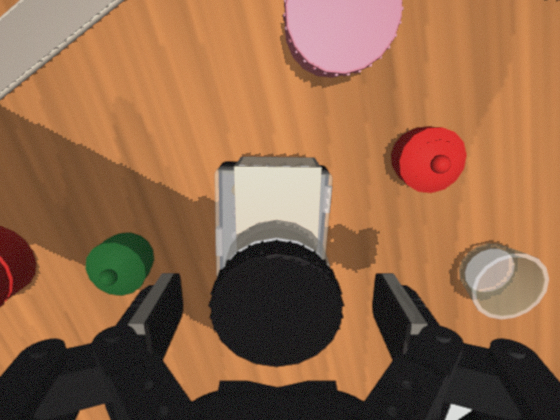

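Centred on the jar. Close.

Emit:
move_arm:
  steps: [0,-2,0,0,0,0,70,0,0,0,0,0,0,60,0,0,0,0,0,0,50,0,0,0,0,0,0,40,0,0,0,0,0,0,40,0,0,0,0,0,0,40]
  newtons: 30

```text
clock: 13.88
tcp_pos: [446.6, -290.4, 87.4]
tcp_rot: [-1.562, 0.195, -0.2]
wrist_force: [0.3, -0.1, -1.1]
opening: 51.5
```

```bash
python3 plan.py 40 445.7,-289.7,135,-14.5,25 636.7,-158.5,125,-14.5,40
```

```text
t 13.875 at [ 446.6 -290.4   87.4] jaw -14.4 q [-0.04  0.46  0.67  1.99 -0.39  0.82  0.6 ] F [ 0.3 -0.1 -1.1] open 51.5
0, -24, 0, 0, 0.001, 0.002, 40,
-1, -24, 0, 0, 0.001, 0.001, 40,
25, 2, 29, 0, 0, 0, 40,
26, 1, 29, 0, 0, 0, 40,
25, 2, 30, 0, 0, 0, 40,
25, 2, 29, 0, 0, 0, 40,
26, 2, 29, 0, 0, 0, 40,
25, 1, 29, 0, 0, 0, 40,
```

Emit:
move_arm:
  steps: [0,-15,0,0,0,0,40,0,-20,0,0,0,0,40,0,-20,0,0,0,0,40,15,0,17,0,0,0,40,26,1,29,0,0,0,40,25,1,30,0,0,0,40,25,2,29,0,0,0,40,26,2,29,0,0,0,40,20,1,25,0,0,0,40,0,0,0,0,0,0,40,0,0,0,0,0,0,40]

```text
clock: 15.25
tcp_pos: [631.2, -154.5, 135.5]
tcp_rot: [-1.558, 0.188, -0.193]
wrist_force: [-0.7, -1.2, -0.6]
opening: 51.2
```

```bash
python3 tray.py w10 637 -158; python3 plan.py 40 636.7,-158.5,90,-14.5
```

```text
n 5547 z [2.1 3.3 9.2] (array([ 639.7, -150.5]), 62.1, 81.9, 159.9) rim (array([ 640.1, -150.5]), 61.9, 81.0, 160.2) circ ((636.564208984375, -159.4667510986328), 41.10588836669922)
t 15.3 at [ 631.3 -154.   135.5] jaw -13.9 q [-0.27  0.58  0.64  1.67 -0.4   1.02  0.25] F [ 0.8  1.  -1.5] open 51.0
6, 46, -3, -0.006, 0.01, 0.003, 40,
```

View pics/w10.png

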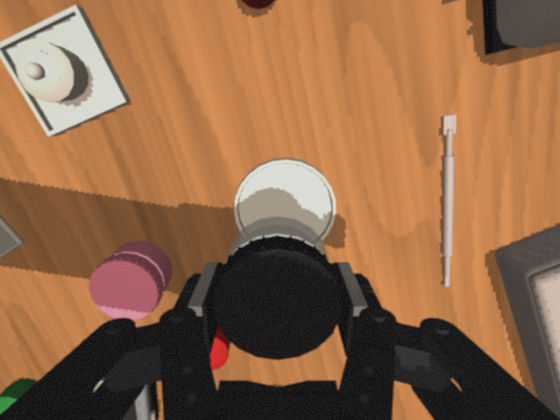

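Emit:
move_arm:
  steps: [6,20,-4,-0.006,0.01,0.003,40,0,20,0,0,0,0,40,0,20,0,0,0,0,40,0,15,0,0,0,0,40,0,0,0,0,0,0,40]

```text
clock: 15.92
tcp_pos: [633.2, -161.6, 53.4]
tcp_rot: [-1.562, 0.207, -0.199]
wrist_force: [0.2, -0.2, -1.1]
opening: 51.0
```

```bash
python3 plan.py 40 636.6,-159,33,-14.5,14
```

```text
t 15.925 at [ 633.2 -161.6   53.4] jaw -14.8 q [-0.23  0.68  0.59  1.7  -0.46  0.9   0.29] F [ 0.2 -0.2 -1.1] open 51.0
1, 10, 2, 0, -0.003, -0.002, 40,
2, 10, 1, 0.001, -0.002, -0.003, 40,
```

Emit:
move_arm:
  steps: [3,5,3,0,-0.005,-0.005,40,1,7,0,0,0,0,40,0,0,0,0,0,0,40]

```text
clock: 16.3
tcp_pos: [639.3, -159.8, 41.8]
tcp_rot: [-1.563, 0.196, -0.201]
wrist_force: [-0.6, -0.9, -0.9]
opening: 51.5
```

```bash
python3 plan.py 40 636.6,-159,32,-14.5,14
```

```text
t 16.3 at [ 639.3 -159.8   41.8] jaw -14.5 q [-0.22  0.7   0.58  1.7  -0.47  0.88  0.3 ] F [-0.6 -0.9 -0.9] open 51.5
-3, 10, 0, 0.001, 0, 0.003, 40,
```

Emit:
move_arm:
  steps: [-3,5,1,0,0,0.003,40,0,4,0,0,0,0,40,0,2,0,0,0,0,40,0,1,0,0,0,0,40,0,0,0,0,0,0,40]

```text
clock: 16.92
tcp_pos: [637.4, -158.3, 32.6]
tcp_rot: [-1.561, 0.197, -0.2]
wrist_force: [0.7, 0.4, -1.9]
opening: 51.3
```

Emit:
move_arm:
  steps: [0,2,0,0,0,0,40,0,2,0,0,0,0,40,0,0,0,0,0,0,40]

```text
clock: 17.3
tcp_pos: [637.8, -158.5, 32.7]
tcp_rot: [-1.559, 0.197, -0.201]
wrist_force: [0.2, -0.2, -1.0]
opening: 50.9
```

Emit:
move_arm:
  steps: [0,3,0,0,0,0,40,0,3,0,0,0,0,40]

```text
clock: 17.55
tcp_pos: [638.2, -158.6, 32.2]
tcp_rot: [-1.555, 0.197, -0.2]
wrist_force: [-7.7, 3.8, 23.6]
opening: 51.2
```

Emit:
move_arm:
  steps: [0,0,0,0,0,0,40,0,0,0,0,0,0,56,0,0,0,0,0,0,65,0,0,0,0,0,0,78,0,0,0,0,0,0,78,0,-15,0,0,0,0,78,0,-30,0,0,0,0,78,0,-30,0,0,0,0,78,0,-30,0,0,0,0,85]

```text
clock: 18.68
tcp_pos: [636.7, -159.0, 139.2]
tcp_rot: [-1.556, 0.201, -0.197]
wrist_force: [0.2, 0.1, 0.3]
opening: 85.0
```

```bash
python3 - <<'E'
from h import *
f=grab('wrist');save('w11',f['img']);P=cloud(f)
m=(np.hypot(P[...,0]-637,P[...,1]+159)<34)&(P[...,2]>36)&(P[...,2]<60);Q=P[m];print(len(Q),np.percentile(Q[:,2],[1,50,99]),cv2.minEnclosingCircle(np.float32(Q[:,:2])))
E
python3 plan.py 85 600,-175,180,-14.5,45 455,-255,180,-14.5,45
```

```text
4219 [37.82733251 43.03557145 44.57226456] ((639.213623046875, -158.3428955078125), 27.174007415771484)
t 18.725 at [ 639.4 -160.3  144. ] jaw -14.6 q [-0.26  0.59  0.64  1.64 -0.4   1.05  0.25] F [ 1.2 -1.1  2.2] open 85.3
-17, -18, -12, -0.003, 0, 0.002, 85,
-17, -18, -12, -0.003, -0.001, 0.003, 85,
-30, 0, -28, 0, 0, 0, 85,
-30, 0, -29, 0, 0, 0, 85,
-30, 0, -28, 0, 0, 0, 85,
-31, 0, -29, 0, 0, 0, 85,
```

View pics/w11.png

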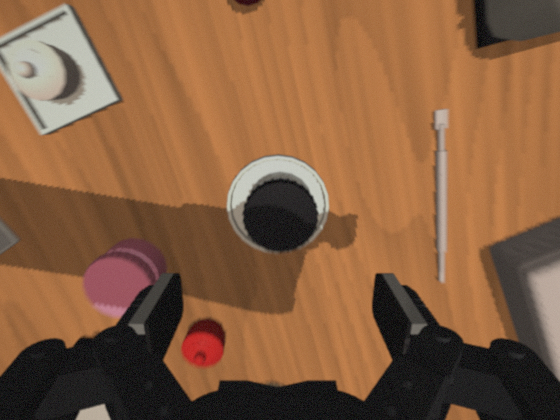

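Emit:
move_arm:
  steps: [-17,-18,-12,0,0,0,85,-25,-18,-22,0,0,0,85,-30,0,-28,0,0,0,85,-30,0,-29,0,0,0,85,-30,0,-28,0,0,0,85,-22,0,-15,0,0,0,85,0,0,0,0,0,0,85]

```text
clock: 19.6
tcp_pos: [453.8, -256.5, 186.9]
tcp_rot: [-1.556, 0.184, -0.216]
wrist_force: [-0.1, 0.3, 0.1]
opening: 84.9
```

```bash
python3 pile.py w12; python3 plan.py 85 446,-287,100,-15
```

```text
case 1505 30.1 (array([ 416.9, -286.2]), 15.5, 95.1, 73.8) ((418.64654541015625, -286.7245178222656), 47.879268646240234)
block 5386 58.2 (array([ 446., -289.]), 40.1, 101.0, 74.8) ((446.0303649902344, -289.2868957519531), 53.67842483520508)
t 19.65 at [ 455.3 -255.9  187. ] jaw -14.5 q [-0.2   0.29  0.76  1.94 -0.25  0.99  0.42] F [ 0.7  0.  -0. ] open 84.8
-1, 43, -17, -0.004, 0.004, 0.01, 85,
-1, 44, -16, -0.004, 0.004, 0.011, 85,
```

View pics/w12.png

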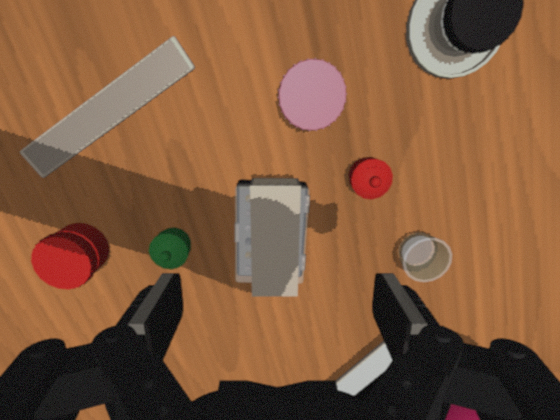

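Emit:
move_arm:
  steps: [-1,30,-17,0,0.006,0.01,85,-1,35,-18,0,0.006,0.01,85,0,20,0,0,0,0,85,0,0,0,0,0,0,85]

```text
clock: 20.15
tcp_pos: [454.6, -287.2, 101.3]
tcp_rot: [-1.553, 0.194, -0.208]
wrist_force: [0.5, -0.5, 0.8]
opening: 85.1
```

```bash
python3 plan.py 85 446,-289,57,-15.2
```

```text
t 20.15 at [ 454.6 -287.2  101.3] jaw -14.7 q [-0.06  0.45  0.69  1.97 -0.39  0.85  0.59] F [ 0.5 -0.5  0.8] open 85.1
-8, 44, -4, -0.009, 0.009, 0.008, 85,
```

Emit:
move_arm:
  steps: [-8,0,-4,-0.009,0.009,0.008,85,0,15,0,0,0,0,85,0,15,0,0,0,0,85,0,0,0,0,0,0,85]

```text
clock: 20.65
tcp_pos: [448.3, -288.6, 71.4]
tcp_rot: [-1.562, 0.203, -0.209]
wrist_force: [-0.3, 0.7, -0.3]
opening: 85.1
```

```bash
python3 plan.py 85 446,-289,57,-15.2
```

```text
t 20.65 at [ 448.3 -288.6   71.4] jaw -15.0 q [-0.04  0.49  0.67  2.   -0.42  0.79  0.61] F [-0.3  0.7 -0.3] open 85.1
-2, 14, -1, 0.001, 0.003, 0.004, 85,
```

Emit:
move_arm:
  steps: [-2,7,-1,0,0.003,0.004,85,0,6,0,0,0,0,85,0,0,0,0,0,0,70]

```text
clock: 21.02
tcp_pos: [446.2, -289.4, 57.6]
tcp_rot: [-1.561, 0.209, -0.209]
wrist_force: [-0.4, -0.1, 0.3]
opening: 70.3
```

```bash
python3 plan.py 60 446,-289,57,-15.2; python3 -c "
from h import *
f=grab('wrist');save('w13',f['img'])"
```

```text
t 21.025 at [ 446.2 -289.4   57.6] jaw -15.2 q [-0.02  0.51  0.65  2.01 -0.44  0.77  0.63] F [-0.4 -0.1  0.3] open 70.3
0, 1, 0, 0.001, -0.001, 0, 60,
```

View pics/w13.png

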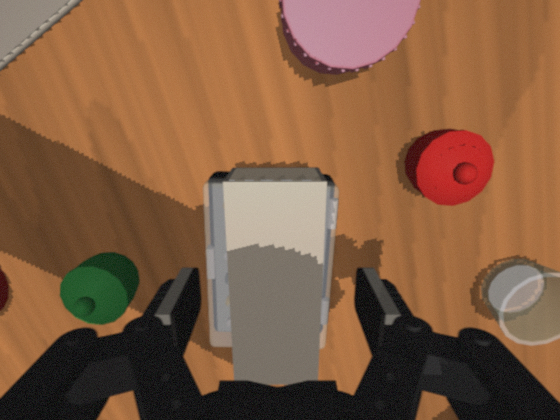

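Emit:
move_arm:
  steps: [0,0,0,0,0,0,55,0,0,0,0,0,0,45,0,0,0,0,0,0,32,0,0,0,0,0,0,30,0,0,0,0,0,0,30,0,0,0,0,0,0,30]
  newtons: 30

```text
clock: 21.82
tcp_pos: [446.9, -289.7, 58.5]
tcp_rot: [-1.562, 0.207, -0.21]
wrist_force: [0.3, 0.5, -0.6]
opening: 39.2
```

```bash
python3 plan.py 30 446,-289,130,-15.2,25 500,-60,150,-16,45 440,265,150,-17.8,45
```

```text
t 21.825 at [ 446.9 -289.7   58.5] jaw -15.2 q [-0.02  0.51  0.65  2.01 -0.44  0.77  0.63] F [ 0.3  0.5 -0.6] open 39.2
0, -24, 0, 0, 0, 0.001, 30,
-1, -24, 0, 0.001, 0, 0, 30,
0, -23, 0, 0, -0.001, 0.001, 30,
-1, -3, 39, 0, 0.002, 0, 30,
-2, -4, 40, 0, 0.003, 0, 30,
-1, -3, 39, 0, 0.002, 0, 30,
-2, -4, 39, 0, 0.003, 0, 30,
-1, -3, 39, 0, 0.002, 0, 30,
-2, -3, 40, 0, 0.002, 0, 30,
-18, 0, 37, 0, 0.004, 0, 30,
-19, 0, 37, 0, 0.004, 0, 30,
-19, 0, 37, 0, 0.004, 0, 30,
-19, 0, 36, 0, 0.004, 0, 30,
-19, 0, 37, 0, 0.004, 0, 30,
-19, 0, 36, 0, 0.004, 0, 30,
-19, 0, 37, 0, 0.004, 0, 30,
-19, 0, 36, 0, 0.004, 0, 30,
```

Emit:
move_arm:
  steps: [0,-15,0,0,0,0,30,0,-24,0,0,0,0,30,0,-30,0,0,0,0,30,-1,-15,25,0,0.002,0,30,-2,-4,40,0,0.003,0,30,-1,-3,39,0,0.002,0,30,-2,-4,39,0,0.003,0,30,-1,-3,39,0,0.002,0,30,-5,0,40,0,0.002,0,30,-18,0,37,0,0.004,0,30,-19,0,37,0,0.004,0,30,-19,0,37,0,0.004,0,30,-19,0,36,0,0.004,0,30,-19,0,37,0,0.004,0,30,-19,0,36,0,0.004,0,30]

```text
clock: 23.7
tcp_pos: [456.9, 177.8, 172.9]
tcp_rot: [-1.553, 0.236, -0.267]
wrist_force: [0.2, 0.5, -1.7]
opening: 39.1
```

```bash
python3 plan.py 30 440,262,130,-18.1,40
```

```text
t 23.7 at [456.9 177.8 172.9] jaw -18.4 q [-1.02  0.22  0.64  2.02 -0.15  0.93 -0.63] F [ 0.2  0.5 -1.7] open 39.1
-14, 14, 25, -0.002, -0.002, 0.006, 30,
-15, 14, 25, -0.002, -0.001, 0.007, 30,
-14, 15, 25, -0.002, -0.002, 0.006, 30,
```

Emit:
move_arm:
  steps: [-14,10,25,0,-0.002,0.006,30,-15,14,25,0,-0.001,0.007,30,-14,15,23,0,0,0.006,30,0,0,0,0,0,0,30,0,0,0,0,0,0,30]

```text
clock: 24.32
tcp_pos: [438.6, 267.1, 134.0]
tcp_rot: [-1.549, 0.244, -0.248]
wrist_force: [-0.3, 0.1, -0.9]
opening: 38.8
```

```bash
python3 tray.py w14 440 270; python3 plan.py 30 440,270,100,-18.1,40
```

```text
n 4366 z [1.9 3.3 9.5] (array([453.1, 312.7]), 36.7, 71.8, 162.1) rim (array([453.8, 312.3]), 36.5, 70.3, 161.9) circ ((453.4395751953125, 312.69183349609375), 39.345909118652344)
t 24.375 at [438.5 267.2 134. ] jaw -18.0 q [-1.1   0.32  0.57  2.   -0.23  0.88 -0.73] F [-0.1 -0.2 -0.3] open 39.2
1, 34, 3, -0.009, 0.002, 0.001, 30,
```

View pics/w14.png

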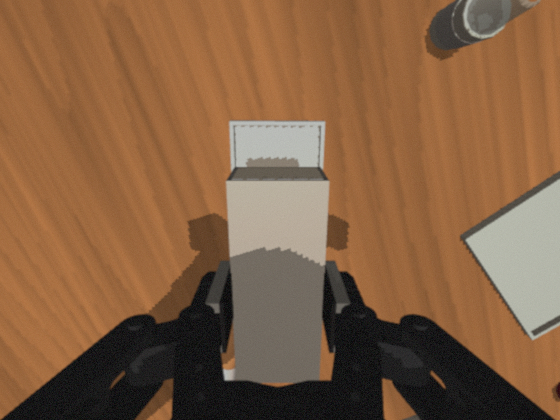

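Emit:
move_arm:
  steps: [1,20,3,-0.005,0.002,0,30,0,25,0,-0.004,0,0,30,0,20,0,0,0,0,30,0,10,0,0,0,0,30,0,0,0,0,0,0,30]

```text
clock: 25.0
tcp_pos: [444.4, 266.1, 59.5]
tcp_rot: [-1.554, 0.251, -0.259]
wrist_force: [0.3, -0.1, -0.3]
opening: 39.3
```

```bash
python3 plan.py 30 439.5,269,32,-18.1,40
```

```text
t 25.0 at [444.4 266.1  59.5] jaw -18.6 q [-1.04  0.45  0.51  2.04 -0.32  0.73 -0.65] F [ 0.3 -0.1 -0.3] open 39.3
-6, 27, 1, -0.003, -0.009, 0.005, 30,
```

Emit:
move_arm:
  steps: [-5,0,2,-0.003,-0.009,0.005,30,0,10,0,0,0,0,30,0,8,0,0,0,0,30,0,0,0,0,0,0,30]

```text
clock: 25.5
tcp_pos: [441.2, 270.6, 42.1]
tcp_rot: [-1.554, 0.247, -0.249]
wrist_force: [0.1, 0.7, -0.5]
opening: 39.3
```

```bash
python3 plan.py 30 439.5,269,32,-18.1,40;  python3 -c "
from h import *
f=grab('scene');save('s15',cv2.resize(f['img'][120:260,280:440],None,fx=5,fy=5))"
```

```text
t 25.5 at [441.2 270.6  42.1] jaw -18.1 q [-1.03  0.47  0.49  2.05 -0.34  0.7  -0.64] F [ 0.1  0.7 -0.5] open 39.3
-1, 10, -2, -0.003, 0, 0.001, 30,
```

View pics/s15.png

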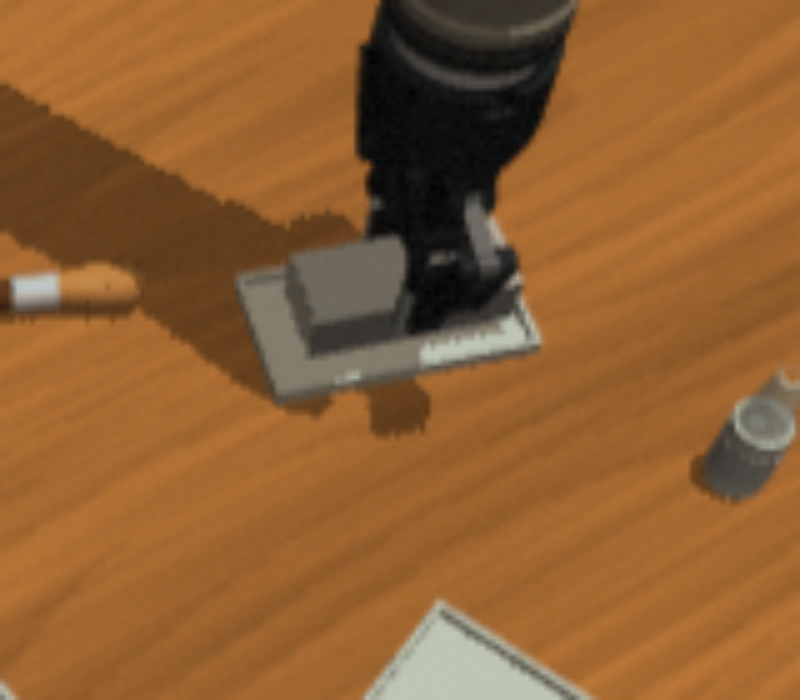

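Emit:
move_arm:
  steps: [-1,5,-1,-0.003,0,0,30,0,5,0,0,0,0,30,0,2,0,0,0,0,30,0,2,0,0,0,0,30,0,0,0,0,0,0,30]

```text
clock: 26.18
tcp_pos: [441.0, 270.3, 32.0]
tcp_rot: [-1.555, 0.249, -0.247]
wrist_force: [-0.5, 0.1, -1.9]
opening: 39.4
```

Emit:
move_arm:
  steps: [-1,2,-1,0,0,0,30,0,2,0,0,0,0,30,0,2,0,0,0,0,30]

```text
clock: 26.55
tcp_pos: [441.1, 270.3, 31.4]
tcp_rot: [-1.551, 0.251, -0.246]
wrist_force: [-6.0, -2.3, 23.6]
opening: 39.2
```

Emit:
move_arm:
  steps: [0,0,0,0,0,0,30,0,0,0,0,0,0,45,0,0,0,0,0,0,55,0,0,0,0,0,0,65,0,0,0,0,0,0,65,0,-15,0,0,0,0,70,0,-30,0,0,0,0,85,0,-40,0,0,0,0,85,0,-40,0,0,0,0,85,0,-20,0,0,0,0,85]

```text
clock: 27.8
tcp_pos: [441.0, 268.4, 181.9]
tcp_rot: [-1.553, 0.253, -0.246]
wrist_force: [-0.4, -0.0, 0.1]
opening: 85.1
```

```bash
python3 - <<'E'
from h import *
from m import rect
f=grab('wrist');save('w16',f['img']);P=cloud(f)
m=(np.hypot(P[...,0]-440,P[...,1]-270)<64)&(P[...,2]>26)&(P[...,2]<50);Q=P[m];print(len(Q),np.percentile(Q[:,2],[1,50,99]),rect(Q))
E
python3 tray.py w16 440 270
python3 plan.py 85 520,0,190,-16.5,50 450,-255,190,-16.5,50
```

```text
5261 [29.29706624 31.13142063 32.69406787] (array([442. , 270.4]), 40.1, 100.4, 71.7)
n 4938 z [1.9 3.6 9.8] (array([438.9, 268.1]), 72.7, 130.1, 71.7) rim (array([439.1, 267.8]), 70.1, 129.7, 71.7) circ ((439.2984619140625, 268.3749694824219), 73.21965789794922)
t 27.9 at [441.7 268.9 182.1] jaw -18.2 q [-1.13  0.26  0.6   1.94 -0.18  0.99 -0.77] F [-0.6 -0.2 -0.6] open 85.2
26, -2, -39, -0.001, -0.005, -0.001, 85,
27, -1, -38, -0.001, -0.005, 0, 85,
26, -2, -39, 0, -0.005, -0.001, 85,
25, -1, -39, -0.001, -0.005, 0, 85,
26, -2, -39, -0.001, -0.005, -0.001, 85,
25, -1, -39, -0.001, -0.005, -0.001, 85,
1, 0, -44, 0, 0, 0, 85,
1, 0, -44, 0, 0, 0, 85,
1, 0, -44, 0, 0, 0, 85,
1, 0, -44, 0, 0, 0, 85,
1, 0, -44, 0, 0, 0, 85,
1, 0, -44, 0, 0, 0, 85,
```

View pics/w16.png

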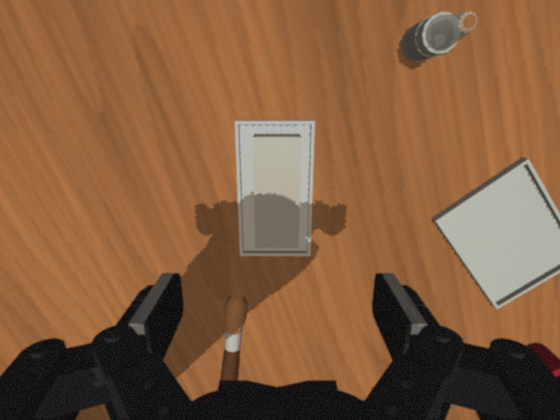

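Block flat in its tray (top at z 31). Now the case.

Emit:
move_arm:
  steps: [26,-2,-39,0,-0.005,0,85,27,-1,-38,0,-0.005,0,85,26,-2,-39,0,-0.005,0,85,25,-1,-39,0,-0.005,0,85,26,-2,-39,0,-0.005,0,85,20,-1,-39,0,-0.005,0,85,1,0,-44,0,0,0,85,1,0,-44,0,0,0,85,1,0,-44,0,0,0,85,1,0,-44,0,0,0,85,1,0,-44,0,0,0,85,-5,0,-35,0,0,0,85,0,0,0,0,0,0,85]

```text
clock: 29.52
tcp_pos: [437.8, -258.2, 182.7]
tcp_rot: [-1.557, 0.233, -0.214]
wrist_force: [-0.2, 0.1, -0.3]
opening: 84.8
```

```bash
python3 pile.py w17; python3 plan.py 85 439,-285,60,-16.5
```

```text
case 7196 30.1 (array([ 441.1, -293.8]), 66.1, 95.8, 73.3) ((440.93804931640625, -293.8437805175781), 56.764156341552734)
t 29.575 at [ 438.8 -256.5  182.5] jaw -16.2 q [-0.24  0.3   0.82  1.95 -0.26  1.01  0.42] F [ 0.6 -0.1 -0. ] open 85.2
3, 41, -9, -0.001, 0.002, -0.004, 85,
3, 41, -9, 0, 0.002, -0.004, 85,
3, 40, -9, -0.001, 0.002, -0.005, 85,
```

View pics/w17.png

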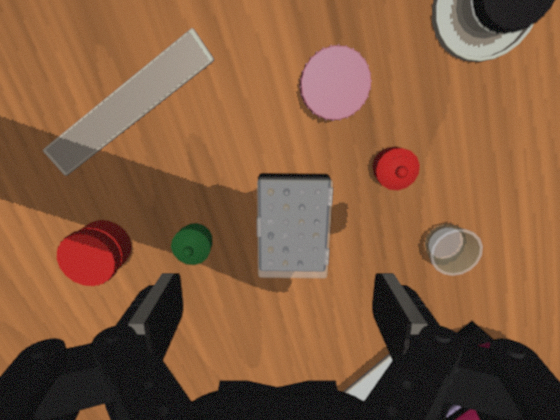

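```bash
python3 - <<'E'
from h import *
f=optics.grab_frame('wrist');H=np.array(f['hand_eye']);f['W']=H;P=cloud(f)
d=f['depth']
m=(P[...,1]>-60)&(P[...,1]<60)&(np.abs(P[...,0])<75)&(np.abs(P[...,2])<25)&(d>0)
Q=P[m];print('max y',np.percentile(Q[:,1],[50,90,99,100]));
for u,v in [(165,278),(150,300),(178,290),(388,278),(400,300)]: print(u,v,P[v,u].round(1))
E
```

```text
max y [-48.45546453 -15.62049816  -0.06184591   5.03644229]
165 278 [-46.   -3.3  10. ]
150 300 [-46.2 -19.9  10.5]
178 290 [-42.   -0.8   2.8]
388 278 [46.1 -4.4 10.6]
400 300 [ 45.8 -19.5  10.1]
```

```bash
python3 plan.py 85 441.1,-293.8,75,-16.7,38
```

```text
t 29.625 at [ 439.7 -255.1  182.5] jaw -16.0 q [-0.24  0.3   0.82  1.95 -0.26  1.01  0.42] F [0.1 0.5 0.3] open 84.8
3, 27, -9, -0.001, 0.003, -0.003, 85,
4, 27, -10, 0, 0.003, -0.003, 85,
3, 26, -9, -0.001, 0.003, -0.003, 85,
3, 27, -9, 0, 0.003, -0.004, 85,
```

Emit:
move_arm:
  steps: [3,27,-9,0,0.003,-0.003,85,4,27,-10,0,0.003,-0.003,85,3,26,-9,0,0.003,-0.003,85,3,27,-9,0,0.003,-0.004,85,0,0,0,0,0,0,85]

```text
clock: 30.25
tcp_pos: [447.1, -284.8, 70.7]
tcp_rot: [-1.552, 0.215, -0.217]
wrist_force: [0.2, 0.0, 0.8]
opening: 85.1
```

```bash
python3 plan.py 85 441.1,-293.8,24,-16.7,38
```

```text
t 30.25 at [ 447.1 -284.8   70.7] jaw -15.8 q [-0.06  0.5   0.7   2.   -0.45  0.8   0.63] F [0.2 0.  0.8] open 85.1
-2, 23, -5, -0.004, 0.008, 0, 85,
-1, 24, -6, -0.004, 0.008, 0, 85,
```

Emit:
move_arm:
  steps: [-3,0,-11,-0.004,0.016,0,85,0,0,0,0,0,0,85]

```text
clock: 30.5
tcp_pos: [442.5, -294.0, 72.1]
tcp_rot: [-1.555, 0.226, -0.229]
wrist_force: [1.1, 0.2, -0.8]
opening: 84.8
```

```bash
python3 pile.py w18; python3 plan.py 85 441.1,-293.8,24,-16.7,38
```

```text
case 18542 30.1 (array([ 441.1, -293.5]), 66.2, 95.6, 73.2) ((441.1300048828125, -293.826904296875), 56.74676513671875)
jar 1010 97.8 (array([ 401.3, -280.2]), 14.1, 22.7, 110.9) ((398.85101318359375, -281.2066650390625), 12.076292037963867)
t 30.55 at [ 443.2 -293.4   72.1] jaw -16.6 q [-0.05  0.5   0.7   2.   -0.45  0.8   0.63] F [-0.3  0.2  0.2] open 84.8
-1, 24, -1, -0.003, 0.001, 0.001, 85,
-1, 24, 0, -0.002, 0.001, 0.001, 85,
```

Emit:
move_arm:
  steps: [-2,20,-1,-0.003,0.001,0,85,0,10,0,0,0,0,85,0,0,0,0,0,0,85]

```text
clock: 30.92
tcp_pos: [443.5, -293.6, 43.8]
tcp_rot: [-1.557, 0.22, -0.233]
wrist_force: [-0.5, 0.4, -0.4]
opening: 85.0
```

```bash
python3 pile.py w19; python3 plan.py 85 441.1,-293.8,24,-16.7,38
```

```text
case 24740 30.1 (array([ 441. , -293.7]), 66.3, 96.3, 73.1) ((441.14324951171875, -293.74151611328125), 56.82577896118164)
block 708 58.1 (array([ 486.6, -305. ]), 14.2, 23.0, 36.2) ((488.1993713378906, -307.5106506347656), 12.059041023254395)
jar 2171 95.1 (array([ 500.2, -309.5]), 11.0, 23.8, 73.6) ((502.7049560546875, -310.21478271484375), 11.910816192626953)
t 30.975 at [ 443.7 -293.8   44.1] jaw -16.5 q [-0.02  0.54  0.67  2.02 -0.49  0.74  0.66] F [ 0.5 -0.5  0.1] open 84.8
-3, 20, -1, -0.002, 0.003, 0.008, 85,
```

View pics/w19.png

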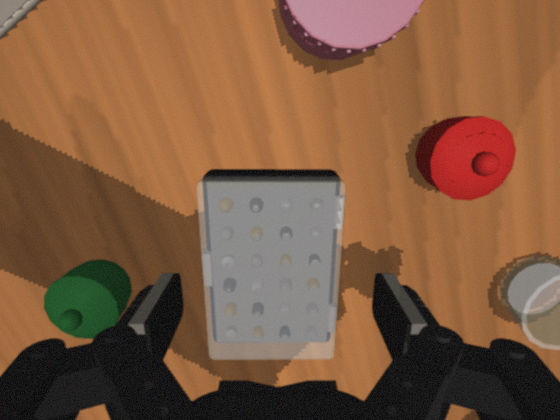

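Emit:
move_arm:
  steps: [-3,0,0,0,0.003,0.008,85,0,10,0,0,0,0,85,0,9,0,0,0,0,85,0,0,0,0,0,0,85]

```text
clock: 31.48
tcp_pos: [441.5, -293.1, 24.8]
tcp_rot: [-1.556, 0.227, -0.23]
wrist_force: [1.0, -0.4, 1.3]
opening: 85.1
```

```bash
python3 plan.py 85 441.1,-293.8,24,-16.7,38
```

```text
t 31.475 at [ 441.5 -293.1   24.8] jaw -16.7 q [ 0.    0.57  0.64  2.03 -0.52  0.71  0.68] F [ 1.  -0.4  1.3] open 85.1
0, 1, -1, -0.002, 0, 0.001, 85,
```

Emit:
move_arm:
  steps: [0,0,0,0,0,0,75,0,0,0,0,0,0,66,0,0,0,0,0,0,58,0,0,0,0,0,0,55,0,0,0,0,0,0,55,0,0,0,0,0,0,55]
  newtons: 40

```text
clock: 32.22
tcp_pos: [441.3, -293.4, 25.0]
tcp_rot: [-1.557, 0.228, -0.231]
wrist_force: [-0.7, -0.1, 1.1]
opening: 64.9
```

```bash
python3 - <<'E'
from h import *
f=optics.grab_frame('wrist');save('w20',f['img']);H=np.array(f['hand_eye']);f['W']=H;P=cloud(f)
m=(np.abs(P[...,0])>33)&(np.abs(P[...,0])<62)&(np.abs(P[...,2])<14)&(P[...,1]<22)&(P[...,1]>-20)
Q=P[m];print('tip y',np.percentile(Q[:,1],[50,90,99,100]))
E
python3 plan.py 55 441.1,-293.8,120,-16.7,28 560,-80,130,0,45 643,153,130,20.6,45
```

```text
tip y [-10.14403202   0.39442887   5.43953477   7.67268437]
t 32.275 at [ 441.3 -293.4   25. ] jaw -16.7 q [ 0.    0.57  0.64  2.03 -0.52  0.71  0.68] F [-0.3 -1.1  0.3] open 64.8
0, -24, 0, -0.001, 0, 0, 55,
0, -23, 0, 0, 0, 0.001, 55,
0, -24, 0, -0.001, 0, 0, 55,
0, -24, 0, 0, -0.001, 0, 55,
9, -2, 40, 0, -0.049, 0, 55,
10, -1, 39, 0, -0.048, 0, 55,
13, -2, 39, 0, -0.049, 0, 55,
14, -2, 38, 0, -0.048, 0, 55,
17, -1, 37, 0, -0.049, 0, 55,
18, -2, 37, 0, -0.048, 0, 55,
14, 0, 39, 0, -0.06, 0, 55,
16, 0, 38, 0, -0.06, 0, 55,
18, 0, 37, 0, -0.06, 0, 55,
21, 0, 35, 0, -0.06, 0, 55,
22, 0, 35, 0, -0.06, 0, 55,
25, 0, 33, 0, -0.06, 0.001, 55,
```

View pics/w20.png

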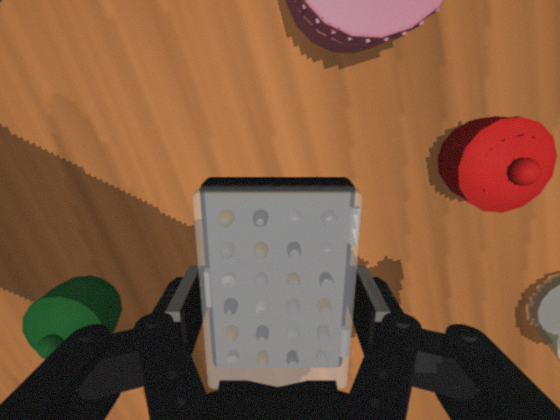

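Emit:
move_arm:
  steps: [0,-8,0,0,0,0,55,0,-15,0,0,0,0,55,0,-25,0,0,0,0,55,0,-30,0,0,0,0,55,0,-30,0,0,0,0,55,5,-15,20,0,-0.02,0,55,9,-2,35,0,-0.049,0,55,10,-1,39,0,-0.048,0,55,13,-2,39,0,-0.049,0,55,14,-2,38,0,-0.048,0,55,17,-1,37,0,-0.049,0,55,18,0,37,0,-0.048,0,55,14,0,39,0,-0.06,0,55,16,0,38,0,-0.06,0,55,18,0,37,0,-0.06,0,55]

```text
clock: 34.15
tcp_pos: [607.3, 56.4, 175.7]
tcp_rot: [-1.568, -0.168, 0.146]
wrist_force: [0.1, 0.5, -1.5]
opening: 65.2
```

```bash
python3 tray.py w21 643 153;python3 plan.py 55 643,153,130,20.6,45
```

```text
n 19194 z [1.3 3.  8.8] (array([644.9, 155.7]), 101.3, 130.4, 110.5) rim (array([643.5, 151.9]), 96.3, 124.2, 110.3) circ ((645.3984375, 155.6282501220703), 80.74404907226562)
t 34.2 at [609.2  65.1 175.6] jaw 12.0 q [-0.62  0.44  0.59  1.74 -0.29  1.03  0.28] F [ 2.7  6.1 -2.2] open 64.7
17, 16, 26, 0, -0.05, 0.006, 55,
18, 15, 26, 0, -0.05, 0.005, 55,
20, 15, 24, 0, -0.05, 0.006, 55,
```

View pics/w21.png

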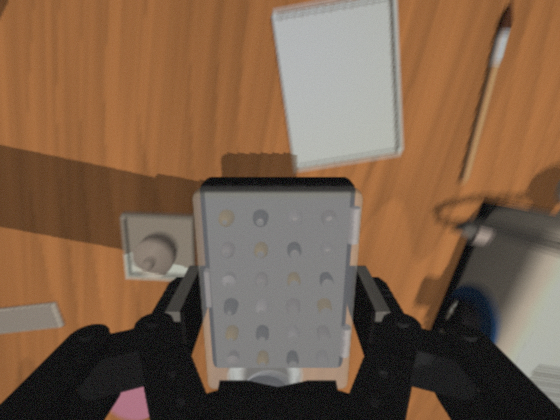

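Emit:
move_arm:
  steps: [17,10,26,0,-0.05,0.006,55,18,15,26,0,-0.05,0.005,55,17,15,20,0,-0.05,0.006,55,0,0,0,0,0,0,55,0,0,0,0,0,0,55]

```text
clock: 34.83
tcp_pos: [642.5, 150.8, 139.6]
tcp_rot: [-1.554, -0.289, 0.284]
wrist_force: [0.4, -0.6, -2.3]
opening: 65.1
```

```bash
python3 tray.py w22 643 153;python3 plan.py 55 643.5,153.3,75,20.4,45
```

```text
n 6873 z [2.  3.2 9.3] (array([628. , 189.8]), 42.7, 98.4, 20.4) rim (array([628.7, 190.9]), 41.2, 96.2, 20.4) circ ((627.7567749023438, 191.01858520507812), 52.378299713134766)
t 34.875 at [642.4 151.3 139.6] jaw 20.9 q [-0.66  0.56  0.51  1.64 -0.31  1.02  0.31] F [-0.3  0.1 -1.4] open 65.1
1, 32, 1, 0.001, 0.005, 0.001, 55,
1, 33, 1, 0.001, 0.005, 0.002, 55,
```

View pics/w22.png

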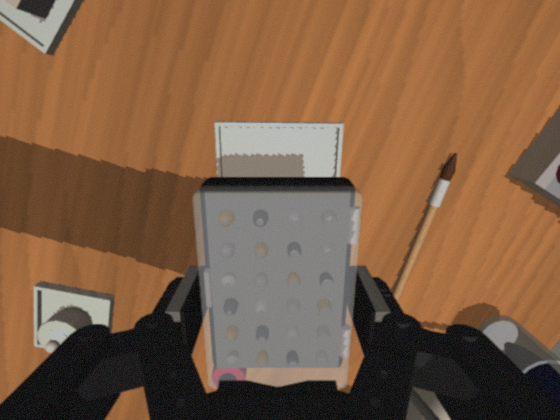

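```bash
python3 - <<'E'
from h import *
for n in ['top0','scene0']:
    P=cloud(dict(np.load(n+'.npz'))).reshape(-1,3);d=np.hypot(P[:,0]-643,P[:,1]-152)
    for lo,hi in [(15,60),(60,200)]:
        m=(P[:,2]>lo)&(P[:,2]<hi)&(d<250);Q=P[m];j=np.argmin(d[m]);print(n,lo,Q[j].round(),d[m][j].round())
E
```

```text
top0 15 [652.  14.  31.] 138.0
top0 60 [765.  78.  80.] 143.0
scene0 15 [661.  12.  35.] 141.0
scene0 60 [765.  73.  70.] 145.0
```

Emit:
move_arm:
  steps: [1,25,1,0,0.005,0.001,55,1,25,1,0,0.005,0.002,55,0,15,0,0,0,0,55,0,0,0,0,0,0,55]

```text
clock: 35.38
tcp_pos: [645.1, 148.9, 77.2]
tcp_rot: [-1.557, -0.277, 0.269]
wrist_force: [-0.6, 0.6, -2.1]
opening: 65.2
```

```bash
python3 plan.py 55 643.5,152.3,29,20.4,45
```

```text
t 35.375 at [645.1 148.9  77.2] jaw 19.9 q [-0.63  0.63  0.48  1.67 -0.35  0.92  0.33] F [-0.6  0.6 -2.1] open 65.2
0, 24, 2, 0.002, -0.004, 0.002, 55,
0, 24, 2, 0.002, -0.004, 0.002, 55,
```

Emit:
move_arm:
  steps: [0,0,4,0.002,-0.008,0.002,55,0,16,0,0,0,0,55,0,14,0,0,0,0,55,0,0,0,0,0,0,55]

```text
clock: 35.88
tcp_pos: [645.1, 152.7, 47.5]
tcp_rot: [-1.554, -0.284, 0.275]
wrist_force: [-0.6, -0.1, -0.9]
opening: 65.1
```

```bash
python3 plan.py 55 643.5,152.3,29,20.4,45; python3 -c "
from h import *
f=grab('scene');save('s23',cv2.resize(f['img'][200:340,290:450],None,fx=5,fy=5))"
```

```text
t 35.875 at [645.1 152.7  47.5] jaw 20.4 q [-0.62  0.67  0.46  1.69 -0.37  0.87  0.35] F [-0.6 -0.1 -0.9] open 65.1
-2, 18, 0, 0.002, 0, 0.006, 55,
```

View pics/s23.png

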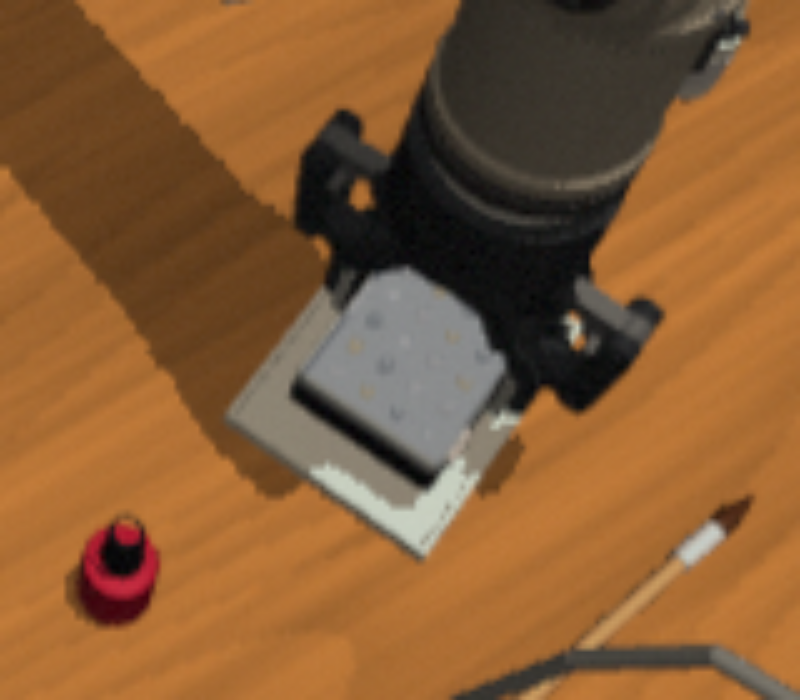

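Emit:
move_arm:
  steps: [-2,8,0,0.002,0,0.006,55,0,7,0,0,0,0,55,0,3,0,0,0,0,55,0,2,0,0,0,0,55,0,0,0,0,0,0,55]

```text
clock: 36.55
tcp_pos: [644.6, 151.9, 28.3]
tcp_rot: [-1.553, -0.281, 0.278]
wrist_force: [0.0, 0.5, -2.1]
opening: 65.1
```

```bash
python3 plan.py 55 643.5,152.3,28,20.4,45
```

```text
t 36.55 at [644.6 151.9  28.3] jaw 20.4 q [-0.61  0.69  0.45  1.69 -0.38  0.84  0.36] F [ 0.   0.5 -2.1] open 65.1
-1, 0, 1, 0, 0, 0.002, 55,
```

Emit:
move_arm:
  steps: [0,2,0,0,0,0,55,0,2,0,0,0,0,55,0,2,0,0,0,0,55]

```text
clock: 36.92
tcp_pos: [644.8, 152.0, 28.0]
tcp_rot: [-1.55, -0.28, 0.279]
wrist_force: [-4.1, -0.4, 9.3]
opening: 64.9
```

Contact. Release and rise.

Emit:
move_arm:
  steps: [0,0,0,0,0,0,55,0,0,0,0,0,0,70,0,0,0,0,0,0,78,0,0,0,0,0,0,85,0,0,0,0,0,0,85,0,-15,0,0,0,0,85,0,-35,0,0,0,0,85,0,-45,0,0,0,0,85,0,-45,0,0,0,0,85,0,-45,0,0,0,0,85,0,-45,0,0,0,0,85,0,0,0,0,0,0,85]

```text
clock: 38.42
tcp_pos: [646.1, 150.3, 272.4]
tcp_rot: [-1.55, -0.285, 0.271]
wrist_force: [0.7, -0.5, -0.0]
opening: 84.9
```

```bash
python3 - <<'E'
from h import *
from m import rect
for n in ['wrist','scene','top']:
    f=grab(n);save(n+'_f',f['img']);P=cloud(f)
    for k,c,r,a,b in [('case',(643.5,152.3),62,25,45),('block',(440,269.5),60,26,45),('jar',(637,-159),34,37,55),('dish',(508,-24),26,20,55),('pol',(655,-1),25,60,90),('glue',(592,350),25,60,95)]:
        Q=P[(np.hypot(P[...,0]-c[0],P[...,1]-c[1])<r)&(P[...,2]>a)&(P[...,2]<b)]
        if len(Q)>15: print(n,k,len(Q),np.percentile(Q[:,2],[2,50,99]).round(1),rect(Q))
E
```

```text
wrist case 4925 [30.9 33.  34.9] (array([645.5, 151.3]), 66.1, 94.5, 110.3)
wrist block 1698 [27.3 31.1 33. ] (array([434.4, 246.4]), 41.8, 48.6, 72.3)
wrist jar 886 [37.9 43.3 45.1] (array([ 641.9, -152.5]), 42.3, 51.5, 137.2)
wrist dish 719 [21.2 32.  42.4] (array([508.9, -23.6]), 36.0, 36.3, 67.1)
wrist pol 120 [61.  69.6 74.8] (array([655.8,  -1.4]), 11.9, 13.2, 24.8)
scene case 1459 [28.2 32.7 35.7] (array([645.4, 150.7]), 65.8, 96.7, 110.4)
scene block 462 [26.7 30.7 33.9] (array([438.7, 258.8]), 43.3, 77.1, 73.5)
scene jar 700 [39.2 42.4 45. ] (array([ 639.5, -158.1]), 51.9, 52.8, 105.6)
scene dish 242 [22.6 30.9 42. ] (array([510.4, -23.9]), 35.2, 35.5, 149.6)
scene pol 39 [60.3 69.  74.7] (array([656.2,  -2.4]), 13.1, 13.1, 35.4)
top case 1154 [27.9 32.8 36.3] (array([645.4, 153.3]), 66.8, 95.8, 110.6)
top jar 404 [38.5 42.6 45.8] (array([ 639. , -155.5]), 51.4, 52.0, 171.9)
top dish 208 [25.3 31.6 43.5] (array([509.7, -22.4]), 34.0, 35.5, 172.7)
top pol 27 [61.  70.1 75.3] (array([ 6.55e+02, -1.00e-01]), 11.9, 13.7, 93.1)
```

View pics/wrist_f.png

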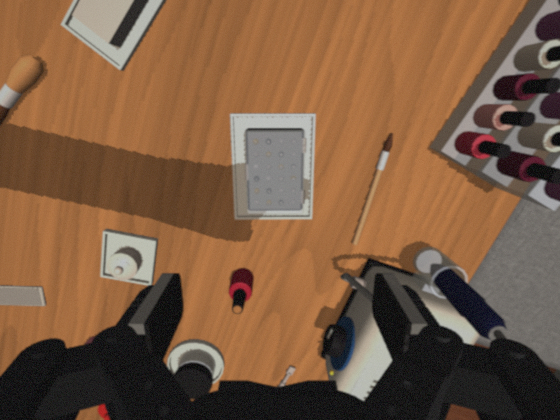

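View pics/scene_f.png

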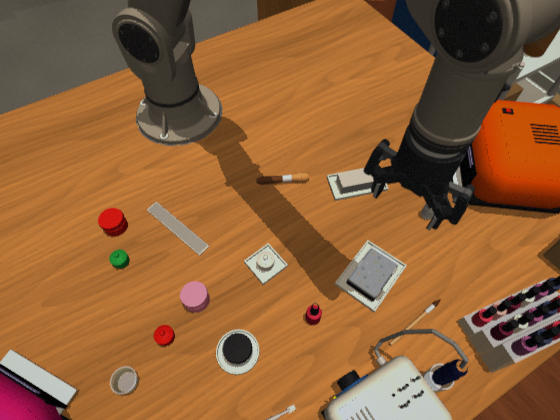

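View pics/top_f.png

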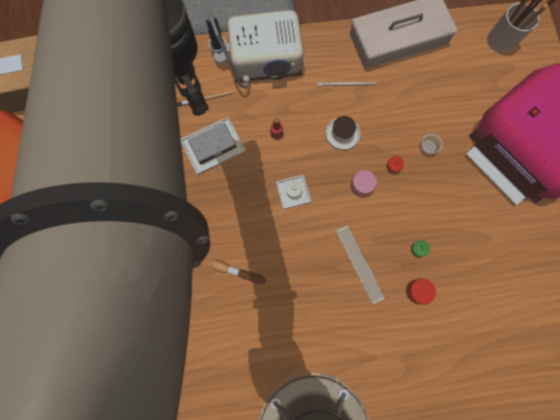

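```bash
python3 -c "
from rig import order,bot
print(order.sign_off(), bot.get_state()['clock'])"
```

```text
the job is handed in; nothing more can be done
the job is handed in; nothing more can be done
```

I took the pile apart from the top down (dish, jar, block, case), put each thing into its own tray and handed the job in. The last clock reading was about 38.5 s.

The last checks, from the camera depth images, against what each height should be with the thing resting on the 3 mm tray floor:

| Thing | Tray | Measured top | Expected top |
|---|---|---|---|
| Drill-bit case | wide rectangular | about 33 mm | 33 mm |
| Buffing block | long narrow | about 31 mm | 31 mm |
| Powder jar | round | about 43 mm | 43 mm |
| Lidded dish | square | about 42 mm | 42 mm |

- **Position:** each thing sits within about 3 mm of its tray's centre. The jar and dish are upright, and no finger touched a tray.
- **Bystanders:** the polish bottle is standing (top at about 75 mm). The look-alikes were not touched.
- **Not fully checked:** the arm hid the glue bottle in the final top and scene views. It stood in the last clear wrist view, and the arm was not lowered near it after that.
- **Dish contact:** I let go of the dish at its expected resting height without a clear contact force. The later views show it upright in its tray. The other three showed about 9–24 N at the wrist as they touched down.

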